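Fetch the wheel-nut socket from the bottom of the tilt-out bin

ROBOT

A 6-joint arm with a two-finger parallel gripper is mounted at the origin on the work surface. World frame = base frame: x ahead of the robot, y to its left, z up, the work surface at z = 0. Lengths are in m, angles in rad, forces in N, time in s.
With the tool pointing down it reaches from about 0.225 to 0.875 m from the base axis. Payload 3.4 kg.
Tool frame: the origin (TCP) lies at the very end of the fingers, on their centre line; the grasp point (between the pads) lies 19 mm behind it (manip.grasp_offset is the distance from the TCP to the grasp point, in m); x points along the fingers, y is the direction in which the jaws open and shut, and the axes are right-handed (so a half turn about x gives the same grasp; the last joint's range is limited). The gripper opens to 85 mm and grips with 20 to 120 N. Pads are 22 mm wide; open, the fingers measure 114 mm over their backs; the gripper's body (76 mm by 85 mm) begins 54 mm behind the grasp point. The pads swing forward as they close: fully open they stand 13 mm farther back than shut.
Start: joints at [-1.405, 0.276, 1.505, -0, 1.361, -0.121], TCP at [0.163, -0.552, 0.231] pointing down, gripper open.
Joint ranges: [-2.89, 2.89], [-0.75, 2.08], [0.22, 2.7], [-1.18, 4.32], [0.11, 2.71], [-2.7, 2.7]. Speed limits (rad/s): [2.57, 2.57, 3.14, 3.14, 3.14, 3.14].

INTERFACE

Orientations are given as a unit quaternion [w, x, y, z].
In Python, from rig import manip gives the robot as it stands.
- The arm moves only by the tool step_arm, never from a script. Its argument "increments" is a list of rows, each an object with "grip": the opening, from 0 (shut) to 1 (fully open); "delta_pos": the shift along the world's x, y, z in m, a list of three; "twist": the turn about the world's z in degrees. A call has 1 to 10 rows; each row shifts and turns the commanded pose from where the row before left it; what a row does not reach is not made up. A row lasts 1/12 s, in which the tool goes at most 41.7 mm and 7.16 degrees, less where a joint would pass 70% of its speed; a pose out of reach is approached as far as the arm can. A call with a gripper value outside its range is refused whole. The fingers move at their own pace and stop on an object; "force" is the grip in N (left out, the last holds). Time passes only in rows, so rows that do not move let the fingers close. It gives the time, the measured TCP pose, the force and the opening at its end, in the units of the state.
- manip.get_state(): the state, without advancing time (a new reading comes with each control period).
- manip.get_image(name): name is "scene" or "side" or "wrist"; returns a dict with "img" (420x560x3 uint8, red, green, blue), "fx", "fy", "cx", "cy" (pixels), "rvec" (rotation vector, rad) and "tvec" (3), from world to camera coordinates, as OpenCV has them; the wrist camera has in their place "mount" (4x4, takes a point from camera to tool coordinates, whose origin is the TCP and whose axes are the tool frame's). Camera axes: x right, y down, z forward; pixel columns grow to the right and rows downward; lengths in m; the calibration is good to about 2 mm. A picture is of the moment at which its call begins: read the wrist's pose just before it. There is no depth.
- manip.sign_off(): hands the job in, once; it reports no verdict.
The state is a dict: "clock": time; "qpos": joint angles; "qd": joint speeds; "effort": joint torques, N m; "position": TCP position; "ee_rot": TCP orientation; "contact_force": force on the tool from outside, world axes, zero at the start; "moment": the same for the moment, N m; "width": finger opening in m.
Only numpy, scipy, OpenCV 4.12 (cv2) and the standard library are available. Lean on these libraries where they do the work, as an engineer would, in place of code of your own. Each camera call takes 0.05 s, during which the arm holds its last target. There are 200 camera calls.

TASK

Tip the grey bin out of the shelf as far as it goes, reach down into its narrow pocket for the steel socket with the thin shank, and lift it out. Set it down standing on its broad end, without letting it drop, on the clear part of the shallow steel tray, then swing the bin fully shut again. Leave the gauge in the bin and do not disturb the other socket in the tray, the can on the table or what stands on the shelf.

Things in the scene. Friction and masses are not known exactly. Their poses are not given: they have to be found in the camera images.
- shelf: Fixed galvanised shelf. Origin: on the table below the middle of the bin's hinge line; x to the shelf's rear, y along the hinge line, z up. The hinge line is 55 mm above the origin, along y. Board: x -25 to +175 mm, y +-210 mm, 175 to 187 mm above the table; legs under its corners, thin cheeks under it at y = +-109 mm.
- bin (a joint): Grey tilt-out bin on the shelf's front. Value in rad: 0 shut (upright, mouth under the board), grows as its top tips forward (shelf -x) about the hinge line, stop at 0.62. Pivot friction (about 0.18 N m) holds it at most angles; well tipped, its weight may carry it to the stop.
- bin_in (a point): Centre of the bin's inner floor (floor surface), 15 mm below the hinge line. Axes turn with the bin: z to the mouth, x to the rear wall, y along the hinge. Bin outside 80 (x) by 191 (y) by 115 mm high; walls, floor and dividing wall (at y = 0) 5 mm. So two pockets, each 70 (x) by 88 (y) mm and 110 mm deep, centred at y = +-46.5 mm.
- bin_bar (a point): Middle of the bin's handle: round bar, 10 mm diameter, 100 mm long along y, axis 40 mm ahead of the bin's front face and 10 mm below the rim, on a post at each end. Axes as bin_in. From the hinge line it lies 80 mm to -x and 85 mm to +z in the bin's axes. About 3 N on it moves the bin.
- socket: To fetch: plain steel wheel-nut socket, about 300 g, 88 mm long: cylinder 40 mm diameter, 40 mm high, with a round shank of 16 mm diameter on top (40 to 88 mm). Origin: centre of the broad end; z along the axis to the shank. Stands loose, shank up, on the floor of either pocket, top 22 mm below the rim; slides or leans against the front wall as the bin tips.
- gauge: Red plastic tyre pressure gauge, 94 mm long, grip 30 mm diameter, round dial head 42 mm diameter. Stands loose in the other pocket and stays in the bin. Origin: centre of its underside, z along its length.
- tray: Fixed shallow steel tray, 130 mm (x) by 190 mm (y), rim 16 mm high, walls and floor 4 mm. Lies left or right of the shelf's front. Origin: centre of its underside; z up. The floor surface is 4 mm above the origin.
- nutsocket: Another steel socket, no shank: cylinder 42 mm diameter, 44 mm high, loose, standing on the tray near its +y end (about 58 mm from the centre). Must stay as it is. Origin: centre of its underside.
- grease: Closed grey can, 80 mm diameter, 90 mm high, standing at the other side from the tray. Origin: centre of its underside. Bystander.
- spray: Closed white spray bottle, 64 mm diameter, 173 mm high, standing on the rear of the shelf board. Origin: centre of its underside. Bystander.
- brush: Blue wheel brush, 175 mm long, 44 mm thick, lying on the rear of the shelf board. Origin: near its middle, underside. Bystander.
There are look-alikes about, which are no part of the job. Leave any blue or turquoise look-alike of the nutsocket alone.

How it is judged:
On the way, in this order (a step that is already met when the one before it is completed fails the run):
1. the bin is tipped out (value of joint bin above 0.55 rad), for 0.2 s.
2. the fingers lift the socket out of the bin (z of socket in the frame of bin_in above 0.112 m and contact force between the fingers and socket above 0.5 N), for 0.1 s.
3. the socket stands in the tray while the fingers still hold it, the bin still tipped out (x of socket in the frame of tray between -0.05 and 0.05 m and y of socket in the frame of tray between -0.08 and 0.08 m and z of socket in the frame of tray between 0 and 0.009 m and angle between socket's own z axis and vertical below 0.35 rad and contact force between the fingers and socket above 0.5 N and contact force between socket and tray above 0.3 N and value of joint bin above 0.3 rad), for 0.1 s.
At the end, for the whole second after the job is handed in: The socket stands upright (within 0.1 rad) and at rest on the tray's floor (its centre within 50 mm in x and 80 mm in y of the tray's centre), the bin is shut to within 0.06 rad with the gauge still in it, and the other socket stands upright in the tray (x of socket in the frame of tray between -0.05 and 0.05 m and y of socket in the frame of tray between -0.08 and 0.08 m and z of socket in the frame of tray between 0 and 0.009 m and angle between each of socket, nutsocket's own z axis and vertical below 0.1 rad and linear speed of socket below 0.02 m/s and value of joint bin below 0.06 rad and x of gauge in the frame of bin_in between -0.04 and 0.04 m and y of gauge in the frame of bin_in between -0.095 and 0.095 m and z of gauge in the frame of bin_in between -0.02 and 0.09 m); the robot touches nothing.
It fails at once if the other socket in the tray is shifted by more than 20 mm (distance of nutsocket from where it was at the start of the episode above 0.02 m).
It fails at once if a bystander is shifted by more than 30 mm (distance of any of grease, spray, brush from where it was at the start of the episode above 0.03 m).
It fails at once if the gauge leaves the bin (z of gauge in the frame of bin_in above 0.1 m).
It fails at once if the socket falls or is flung (faster than 0.9 m/s) (linear speed of socket above 0.9 m/s).
It also fails if it takes over 58 s, if anything falls off the work surface, if the arm or the gripper's body presses on something with over 40 N, if the wrist force passes 120 N, or if a joint passes its speed limit or range.

## Working session

There is one attempt and no reset: what is moved stays moved. The work goes in short steps, Python scripts to look and compute and a tool call to move; the robot and the scene stay as the last step left them, time stands still between calls to the robot, and variables do not carry over. Pictures are saved under pics/ and viewed, about 8 in all and at most 12, crops included, and the job is handed in when it is done.

Besides the shell and the picture viewer there is one more tool, called after "Request:" by a JSON object that holds its "api" and its "payload", one argument or row to a line. step_arm: Moves the arm, as the interface text tells. Its arguments: {"type":"object","properties":{"increments":{"type":"array"},"force":{"type":"number"}},"required":["increments"]}

```bash
ls; mkdir -p pics; python3 - <<'E'
from rig import manip
import cv2,numpy as np
s=manip.get_state(); print(s)
ims=[]
for n in("scene","side","wrist"):
    d=manip.get_image(n); cv2.imwrite(f"pics/{n}0.png",d["img"][:,:,::-1]); print(n,{k:v for k,v in d.items() if k!="img"})
    np.save(f"pics/{n}0.npy",d,allow_pickle=True)
E
```

```text
pics
{'clock': 0.0, 'qpos': array([-1.40500924e+00,  2.76580844e-01,  1.50616348e+00, -1.07956781e-05,
        1.36070347e+00, -1.20969157e-01]), 'qd': array([-2.38759579e-04,  1.55799478e-03, -1.96412204e-03,  6.49350670e-05,
       -8.55887453e-04,  1.02522481e-03]), 'effort': array([ 5.91544904e-04, -4.16777623e+01, -2.45806468e+01, -7.30194733e-05,
        1.11208393e-02, -1.57485903e-05]), 'position': array([ 0.16255155, -0.55097463,  0.2304357 ]), 'ee_rot': array([-0.10038174, -0.69983228, -0.10169303,  0.69986914]), 'contact_force': array([-0.77851357, -0.09259064,  0.05063809]), 'moment': array([-0.02294816, -0.02305569, -0.0030509 ]), 'width': 0.08518882739759033}
scene {'fx': 436.0760015397619, 'fy': 436.0760015397619, 'cx': 278.1262572777221, 'cy': 208.1708505803199, 'rvec': array([ 0.79844923, -2.91055927,  0.47840242]), 'tvec': array([0.46951863, 0.28625574, 0.9952881 ])}
side {'fx': 384.8136835170049, 'fy': 384.8136835170049, 'cx': 283.47894906536857, 'cy': 210.26695785847707, 'rvec': array([ 0.53022566, -2.99969625,  0.48364963]), 'tvec': array([0.51652172, 0.19411261, 0.97173804])}
wrist {'fx': 334.58870739756946, 'fy': 334.58870739756946, 'cx': 283.1754696598309, 'cy': 211.80798308585975, 'mount': array([[-1.22122021e-03, -2.65756404e-01,  9.64039440e-01,
        -1.42313982e-01],
       [ 9.99999150e-01, -7.65726087e-04,  1.05568561e-03,
         4.98560578e-04],
       [ 4.57634937e-04,  9.64039910e-01,  2.65757113e-01,
        -6.61350135e-02],
       [ 0.00000000e+00,  0.00000000e+00,  0.00000000e+00,
         1.00000000e+00]])}
```

View pics/scene0.png

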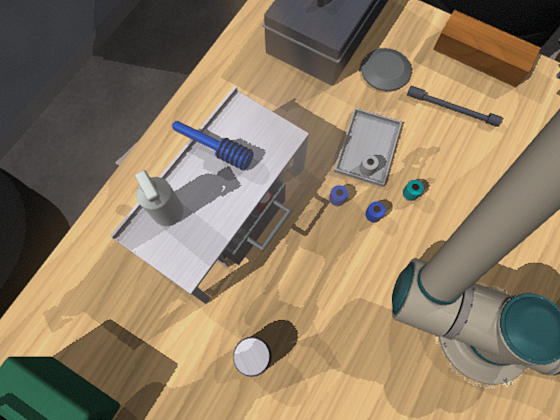

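View pics/side0.png

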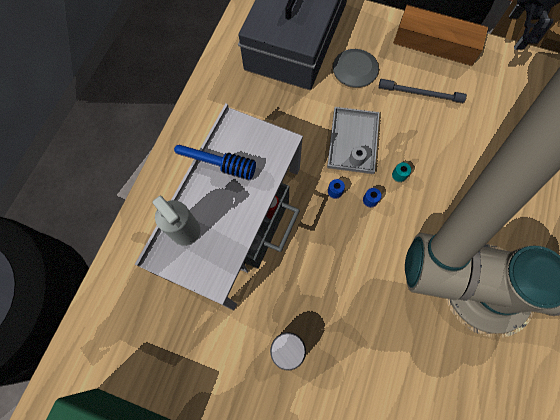

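```bash
cat > h.py <<'E'
import numpy as np,cv2
def cam(d,s=None):
    K=np.array([[d["fx"],0,d["cx"]],[0,d["fy"],d["cy"]],[0,0,1]])
    if "rvec" in d:
        R=cv2.Rodrigues(d["rvec"])[0].T; return K,R,-R@d["tvec"]
    w,x,y,z=s["ee_rot"]
    from scipy.spatial.transform import Rotation as Ro
    T=np.eye(4);T[:3,:3]=Ro.from_quat([x,y,z,w]).as_matrix();T[:3,3]=s["position"]
    M=T@d["mount"]; return K,M[:3,:3],M[:3,3]
def ray(c,p):
    K,R,o=c; v=R@np.linalg.inv(K)@[p[0],p[1],1]; return o,v/np.linalg.norm(v)
def onz(c,p,z):
    o,v=ray(c,p); return o+v*(z-o[2])/v[2]
def tri(*cp):
    A=np.zeros((3,3));b=np.zeros(3)
    L=[ray(c,p) for c,p in cp]
    for o,v in L: P=np.eye(3)-np.outer(v,v);A+=P;b+=P@o
    X=np.linalg.solve(A,b); return X,max(np.linalg.norm((np.eye(3)-np.outer(v,v))@(X-o)) for o,v in L)
def proj(c,X):
    K,R,o=c; q=K@(R.T@(np.asarray(X)-o)); return q[:2]/q[2]
E
python3 - <<'E'
from h import *
D={n:np.load(f"pics/{n}0.npy",allow_pickle=True).item() for n in("scene","side","wrist")}
a=cam(D["scene"]);b=cam(D["side"]);np.set_printoptions(precision=4,suppress=True)
print("cams",a[2],b[2])
pts={"boardFL":((308,132),(302,136)),"boardFR":((195,293),(228,305)),"boardRL":((237,90),(228,106)),"boardRR":((113,238),(138,264)),
"bar1":((289,209),(298,209)),"bar2":((252,248),(267,250)),"nuttop":((373,162),(361,153)),"can":((252,356),(288,351)),
"t1":((358,110),(335,108)),"t2":((404,122),(380,113)),"t3":((386,186),(375,173)),"t4":((336,174),(328,166))}
for k,(p,q) in pts.items():
    X,e=tri((a,p),(b,q)); print(k,X,round(e,4),onz(a,p,.187 if'board'in k else .016)[:2],onz(b,q,.187 if'board'in k else .016)[:2])
# tiles
im=lambda n,r:cv2.resize(D[n]["img"][r[1]:r[3],r[0]:r[2],::-1],(400,300),interpolation=cv2.INTER_CUBIC)
cv2.imwrite("pics/c1.png",np.vstack([np.hstack([im("scene",(180,80,420,260)),im("side",(170,80,410,260))]),np.hstack([im("scene",(210,180,330,270)),im("side",(220,170,340,260))])]))
E
```

```text
cams [0.3796 0.2803 1.0345] [0.4419 0.2907 0.9844]
boardFL [ 0.5574 -0.1463  0.1876] 0.0033 [ 0.5592 -0.1499] [ 0.5559 -0.1432]
boardFR [0.5593 0.2688 0.2552] 0.0035 [0.5754 0.2639] [0.57   0.2705]
boardRL [ 0.7563 -0.1691  0.17  ] 0.0006 [ 0.7493 -0.1608] [ 0.7493 -0.159 ]
boardRR [0.7839 0.2572 0.1748] 0.0003 [0.7783 0.2573] [0.7787 0.258 ]
bar1 [0.5072 0.0217 0.1708] 0.0024 [ 0.5311 -0.0274] [ 0.5186 -0.0267]
bar2 [0.5561 0.1051 0.0227] 0.0013 [0.5576 0.1027] [0.5565 0.1051]
nuttop [ 0.4092 -0.2433  0.0181] 0.0022 [ 0.4102 -0.2466] [ 0.4083 -0.2422]
can [0.4249 0.3109 0.093 ] 0.0025 [0.4288 0.3107] [0.4233 0.3154]
t1 [ 0.5332 -0.4605 -0.1405] 0.0004 [ 0.513  -0.3622] [ 0.5203 -0.3556]
t2 [ 0.3913 -0.4257 -0.0394] 0.0027 [ 0.3918 -0.392 ] [ 0.393  -0.3842]
t3 [ 0.3497 -0.2348 -0.0539] 0.0026 [ 0.3524 -0.2042] [ 0.3551 -0.197 ]
t4 [ 0.483  -0.1968 -0.0403] 0.0033 [ 0.4758 -0.169 ] [ 0.4824 -0.1729]
```

View pics/c1.png

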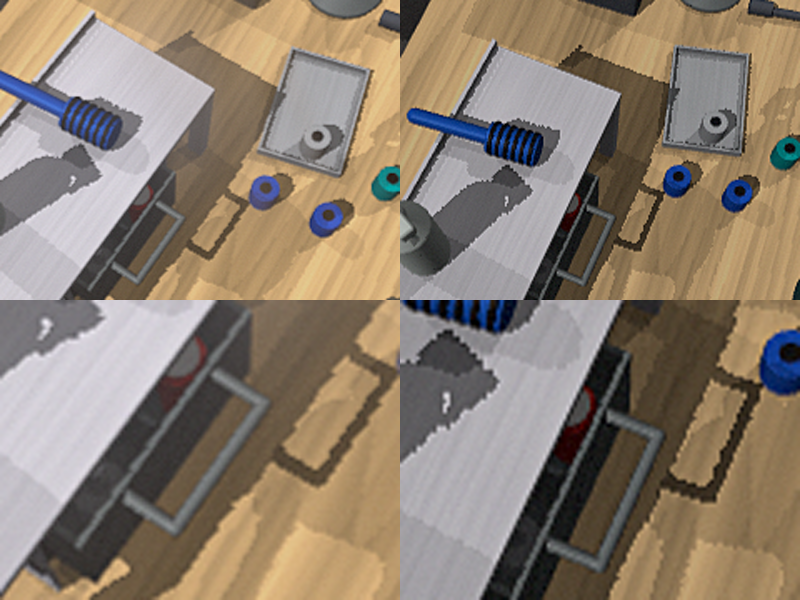

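```bash
cat > m1.py <<'E'
from h import *
D={n:np.load(f"pics/{n}0.npy",allow_pickle=True).item() for n in("scene","side","wrist")}
a=cam(D["scene"]);b=cam(D["side"]);np.set_printoptions(precision=4,suppress=True)
def cb(r,t,o): return lambda u,v:(r[0]+(u-o[0])*t,r[1]+(v-o[1])*t)
s1=cb((180,80),.6,(0,0));s2=cb((170,80),.6,(400,0));s3=cb((210,180),.3,(0,300));s4=cb((220,170),.3,(400,300))
bars=[s3(265,405),s3(175,530)];barq=[s4(660,433),s4(602,567)]
P=[onz(a,p,.14) for p in bars];Q=[onz(b,p,.14) for p in barq]
print("bar",P,Q,tri((a,bars[0]),(b,barq[0])),tri((a,bars[1]),(b,barq[1])))
# board by colour mask front corners
for nm,c,im,pt in(("scene",a,D["scene"],[s1(213,91),(195,293)]),("side",b,D["side"],[s2(620,95),(228,305)])):
    print(nm,[onz(c,p,.187) for p in pt])
tr=[[s1(291,48),s1(372,70),s1(341,177),s1(259,153)],[s2(675,46),s2(750,53),s2(743,154),s2(664,145)]]
for c,q in zip((a,b),tr):
    X=np.array([onz(c,p,.016)[:2] for p in q]); print("tray",X,X.mean(0),np.linalg.norm(X-np.roll(X,-1,0),axis=1), np.degrees(np.arctan2(*(X[1]-X[2]+X[0]-X[3])))+180)
print("nut",onz(a,s1(317,136),.044),onz(b,s2(716,123),.044),tri((a,s1(317,136)),(b,s2(716,123))))
print("gauge",onz(a,s3(188,352),.134),onz(b,s4(580,403),.134))
w,x,y,z=manip_q=[-0.10038174,-0.69983228,-0.10169303,0.69986914]
from scipy.spatial.transform import Rotation as Ro
print(Ro.from_quat([x,y,z,w]).as_matrix())
E
python3 m1.py
```

```text
bar [array([0.5088, 0.0144, 0.14  ]), array([0.5159, 0.1149, 0.14  ])] [array([0.508, 0.016, 0.14 ]), array([0.5132, 0.1186, 0.14  ])] (array([0.5083, 0.0157, 0.1416]), np.float64(0.0008481031379190483)) (array([0.5118, 0.1212, 0.1626]), np.float64(0.0021033034274291346))
scene [array([ 0.5564, -0.1442,  0.187 ]), array([0.5754, 0.2639, 0.187 ])]
side [array([ 0.555 , -0.1408,  0.187 ]), array([0.57  , 0.2705, 0.187 ])]
tray [[ 0.5225 -0.3608]
 [ 0.3937 -0.3909]
 [ 0.3552 -0.2019]
 [ 0.4799 -0.1735]] [ 0.4378 -0.2818] [0.1323 0.1928 0.1279 0.192 ] 347.85414269793773
tray [[ 0.5207 -0.3569]
 [ 0.3941 -0.388 ]
 [ 0.3535 -0.1995]
 [ 0.4805 -0.1704]] [ 0.4372 -0.2787] [0.1304 0.1929 0.1302 0.1908] 347.8298429741769
nut [ 0.4158 -0.2295  0.044 ] [ 0.4121 -0.2232  0.044 ] (array([ 0.4139, -0.2171,  0.0614]), np.float64(0.0032951082773914784))
gauge [0.572  0.0067 0.134 ] [0.5688 0.0123 0.134 ]
[[-0.0003  0.2828 -0.9592]
 [ 0.0018 -0.9592 -0.2828]
 [-1.     -0.0018 -0.0002]]
```

Request:
{"api": "step_arm", "payload": {
  "increments": [
    {"grip":0.35,"delta_pos":[0.0175,0.031,0.004],"twist":3.5},
    {"grip":0.35,"delta_pos":[0.0175,0.031,0.004],"twist":3.5},
    {"grip":0.35,"delta_pos":[0.0175,0.031,0.004],"twist":3.5},
    {"grip":0.35,"delta_pos":[0.0175,0.031,0.004],"twist":3.5},
    {"grip":0.35,"delta_pos":[0.0175,0.031,0.004],"twist":3.5},
    {"grip":0.35,"delta_pos":[0.0175,0.031,0],"twist":3.5},
    {"grip":0.35,"delta_pos":[0.0175,0.031,0],"twist":3.5},
    {"grip":0.35,"delta_pos":[0.0175,0.031,0],"twist":3.5},
    {"grip":0.35,"delta_pos":[0.0175,0.031,0],"twist":3.5},
    {"grip":0.35,"delta_pos":[0.0175,0.031,0],"twist":3.5}
  ],
  "force": 30
}}

```text
clock: 0.98
position: [0.338, -0.2398, 0.2512]
ee_rot: [0.308, 0.637, 0.308, -0.637]
contact_force: [0.6, -0.6, 0.2]
width: 0.03
```

Request:
{"api": "step_arm", "payload": {
  "increments": [
    {"grip":0.35,"delta_pos":[0.0175,0.031,0],"twist":3.5},
    {"grip":0.35,"delta_pos":[0.0175,0.031,0],"twist":3.5},
    {"grip":0.35,"delta_pos":[0.0175,0.031,0],"twist":3.5},
    {"grip":0.35,"delta_pos":[0.0175,0.031,0],"twist":3.5},
    {"grip":0.35,"delta_pos":[0.0175,0.031,0],"twist":3.5},
    {"grip":0.35,"delta_pos":[0.0175,0.031,0],"twist":3.5},
    {"grip":0.35,"delta_pos":[0.0175,0.031,0],"twist":3.5},
    {"grip":0.35,"delta_pos":[0.0175,0.031,0],"twist":3.5},
    {"grip":0.35,"delta_pos":[0.0175,0.031,0],"twist":3.5},
    {"grip":0.35,"delta_pos":[0.0,0.0,0],"twist":3.5}
  ]
}}

```text
clock: 1.82
position: [0.4979, 0.0428, 0.2509]
ee_rot: [0.486, 0.515, 0.487, -0.512]
contact_force: [0.3, -0.8, -0.3]
width: 0.0299
```

```bash
cat > snap.py <<'E'
import sys
from rig import manip
from h import *
def snap(n,tag):
    s=manip.get_state(); d=manip.get_image(n); d["s"]=s
    np.save(f"pics/{tag}.npy",d,allow_pickle=True); cv2.imwrite(f"pics/{tag}.png",d["img"][:,:,::-1]); return d
if __name__=="__main__":
    for n,t in zip(sys.argv[1::2],sys.argv[2::2]): d=snap(n,t)
    np.set_printoptions(precision=4,suppress=True); s=d["s"]; print(s["clock"],s["position"],s["qpos"],s["width"],s["contact_force"])
E
python3 snap.py wrist w1
```

```text
1.8167 [0.4979 0.0428 0.2509] [-0.0566  0.1493  1.6245  0.0041  1.3659 -0.0032] 0.029928911243721684 [ 0.2912 -0.8162 -0.2653]
```

View pics/w1.png

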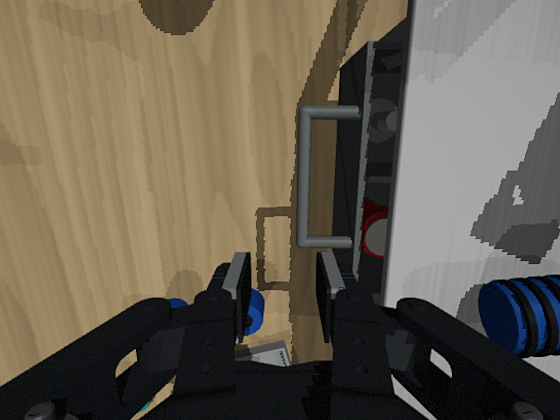

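```bash
python3 - <<'E'
from h import *
np.set_printoptions(precision=4,suppress=True)
d=np.load("pics/w1.npy",allow_pickle=True).item(); c=cam(d,d["s"])
for n,p,z in(("bar+",(304,112),.14),("bar-",(302,243),.14),("sock",(381,121),.128),("board1",(409,20),.187),("board2",(391,250),.187),("frontrim",(370,60),.15),("frontrim2",(360,240),.15)): print(n,onz(c,p,z))
D={n:np.load(f"pics/{n}0.npy",allow_pickle=True).item() for n in("scene","side")}
print("tri bar",tri((c,(304,112)),(cam(D["scene"]),(262.5,249)),(cam(D["side"]),(280.6,250))),tri((c,(302,243)),(cam(D["scene"]),(289.5,211.5)),(cam(D["side"]),(298,210))))
from scipy.spatial.transform import Rotation as Ro
w,x,y,z=d["s"]["ee_rot"];print(Ro.from_quat([x,y,z,w]).as_matrix())
E
```

```text
bar+ [0.5163 0.1137 0.14  ]
bar- [0.5108 0.0127 0.14  ]
sock [0.5758 0.1041 0.128 ]
board1 [0.5733 0.1584 0.187 ]
board2 [0.5674 0.0223 0.187 ]
frontrim [0.5612 0.1446 0.15  ]
frontrim2 [0.5553 0.0164 0.15  ]
tri bar (array([0.5164, 0.1142, 0.1277]), np.float64(0.002676915345306158)) (array([0.5092, 0.0144, 0.1398]), np.float64(0.002298594142947621))
[[ 0.0021  0.9985 -0.0542]
 [ 0.0039 -0.0542 -0.9985]
 [-1.      0.0019 -0.004 ]]
```

Request:
{"api": "step_arm", "payload": {
  "increments": [
    {"grip":0.35,"delta_pos":[0.008,0.01,0]},
    {"grip":0.35,"delta_pos":[0.007,0.0105,0]},
    {"grip":0.35,"delta_pos":[0,0,-0.025]},
    {"grip":0.35,"delta_pos":[0,0,-0.025]},
    {"grip":0.35,"delta_pos":[0,0,-0.025]},
    {"grip":0.35,"delta_pos":[0,0,-0.02]},
    {"grip":0.35,"delta_pos":[0,0,-0.015]},
    {"grip":0.35,"delta_pos":[0,0,-0.011]},
    {"grip":0.35,"delta_pos":[0,0,0]}
  ]
}}

```text
schema error: expected keys grip, delta_pos, twist
```

Request:
{"api": "step_arm", "payload": {
  "increments": [
    {"grip":0.05,"delta_pos":[0,0,0]},
    {"grip":0.05,"delta_pos":[0,0,0]},
    {"grip":0.05,"delta_pos":[0,0,0]},
    {"grip":0.05,"delta_pos":[0,0,0]}
  ],
  "force": 20
}}

```text
schema error: expected keys grip, delta_pos, twist
```

Request:
{"api": "step_arm", "payload": {
  "increments": [
    {"grip":0.35,"delta_pos":[0.008,0.01,0],"twist":0},
    {"grip":0.35,"delta_pos":[0.007,0.0105,0],"twist":0},
    {"grip":0.35,"delta_pos":[0,0,-0.025],"twist":0},
    {"grip":0.35,"delta_pos":[0,0,-0.025],"twist":0},
    {"grip":0.35,"delta_pos":[0,0,-0.025],"twist":0},
    {"grip":0.35,"delta_pos":[0,0,-0.02],"twist":0},
    {"grip":0.35,"delta_pos":[0,0,-0.015],"twist":0},
    {"grip":0.35,"delta_pos":[0,0,-0.011],"twist":0},
    {"grip":0.35,"delta_pos":[0,0,0],"twist":0}
  ]
}}

```text
clock: 2.62
position: [0.5086, 0.0577, 0.128]
ee_rot: [-0.482, -0.515, -0.485, 0.517]
contact_force: [-0.5, 0.3, 0.1]
width: 0.0296
```

Request:
{"api": "step_arm", "payload": {
  "increments": [
    {"grip":0.05,"delta_pos":[0,0,0],"twist":0},
    {"grip":0.05,"delta_pos":[0,0,0],"twist":0},
    {"grip":0.05,"delta_pos":[0,0,0],"twist":0},
    {"grip":0.05,"delta_pos":[0,0,0],"twist":0}
  ],
  "force": 20
}}

```text
clock: 2.95
position: [0.5128, 0.0576, 0.1312]
ee_rot: [0.486, 0.517, 0.483, -0.514]
contact_force: [5.6, -0.9, -6.5]
width: 0.0088
```

Request:
{"api": "step_arm", "payload": {
  "increments": [
    {"grip":0.05,"delta_pos":[-0.0041,0.0002,-0.0042],"twist":0},
    {"grip":0.05,"delta_pos":[-0.0041,0.0002,-0.0042],"twist":0},
    {"grip":0.05,"delta_pos":[-0.0036,0.0002,-0.0046],"twist":0},
    {"grip":0.05,"delta_pos":[-0.0036,0.0002,-0.0046],"twist":0},
    {"grip":0.05,"delta_pos":[-0.0031,0.0002,-0.0049],"twist":0},
    {"grip":0.05,"delta_pos":[-0.0031,0.0002,-0.0049],"twist":0},
    {"grip":0.05,"delta_pos":[-0.0026,0.0001,-0.0052],"twist":0},
    {"grip":0.05,"delta_pos":[-0.0026,0.0001,-0.0052],"twist":0},
    {"grip":0.05,"delta_pos":[-0.0021,0.0001,-0.0055],"twist":0},
    {"grip":0.05,"delta_pos":[-0.0021,0.0001,-0.0055],"twist":0}
  ]
}}

```text
clock: 3.78
position: [0.4823, 0.0595, 0.083]
ee_rot: [0.486, 0.517, 0.482, -0.513]
contact_force: [4.7, -0.8, 0.1]
width: 0.0092
```

Request:
{"api": "step_arm", "payload": {
  "increments": [
    {"grip":0.05,"delta_pos":[-0.0015,0.0001,-0.0056],"twist":0},
    {"grip":0.05,"delta_pos":[-0.0015,0.0001,-0.0056],"twist":0},
    {"grip":0.05,"delta_pos":[-0.0008,0,-0.003],"twist":0},
    {"grip":0.05,"delta_pos":[0,0,0],"twist":0},
    {"grip":0.05,"delta_pos":[0,0,0],"twist":0}
  ]
}}

```text
clock: 4.2
position: [0.4797, 0.0597, 0.0712]
ee_rot: [0.487, 0.518, 0.482, -0.513]
contact_force: [3.1, 0.0, 16.0]
width: 0.0089
```

Request:
{"api": "step_arm", "payload": {
  "increments": [
    {"grip":0.2,"delta_pos":[0,0,0],"twist":0},
    {"grip":0.2,"delta_pos":[0,0,0],"twist":0},
    {"grip":0.2,"delta_pos":[0,0,0.01],"twist":0},
    {"grip":0.2,"delta_pos":[-0.005,0,0.025],"twist":0},
    {"grip":0.2,"delta_pos":[-0.005,0,0.03],"twist":0},
    {"grip":0.2,"delta_pos":[0,0,0.035],"twist":0},
    {"grip":0.2,"delta_pos":[0,0,0.035],"twist":0},
    {"grip":0.2,"delta_pos":[0,0,0.035],"twist":0},
    {"grip":0.3,"delta_pos":[0,0.01,0.01],"twist":0},
    {"grip":0.3,"delta_pos":[0,0.01,0],"twist":0}
  ]
}}

```text
clock: 5.03
position: [0.4661, 0.0801, 0.25]
ee_rot: [0.485, 0.517, 0.483, -0.514]
contact_force: [0.5, 0.8, -0.2]
width: 0.0256
```

```bash
python3 snap.py wrist w2
```

```text
5.0333 [0.4661 0.0801 0.25  ] [0.0227 0.1073 1.6774 0.0002 1.3523 0.0862] 0.025648588416956303 [ 0.4915  0.823  -0.2075]
```

Request:
{"api": "step_arm", "payload": {
  "increments": [
    {"grip":0.3,"delta_pos":[0,0.002,0],"twist":7},
    {"grip":0.3,"delta_pos":[0,0.002,0],"twist":7},
    {"grip":0.3,"delta_pos":[0,0.002,0],"twist":7},
    {"grip":0.3,"delta_pos":[0,0.002,0],"twist":7},
    {"grip":0.3,"delta_pos":[0,0.002,0],"twist":7},
    {"grip":0.3,"delta_pos":[0,0.002,0],"twist":7},
    {"grip":0.3,"delta_pos":[0,0.002,0],"twist":7},
    {"grip":0.3,"delta_pos":[0,0.002,0],"twist":7},
    {"grip":0.3,"delta_pos":[0,0.002,0],"twist":7},
    {"grip":0.3,"delta_pos":[0,0.002,0],"twist":7}
  ]
}}

```text
clock: 5.92
position: [0.463, 0.1002, 0.2441]
ee_rot: [0.69, 0.141, 0.695, -0.143]
contact_force: [0.2, -0.1, 0.3]
width: 0.0251
```

Request:
{"api": "step_arm", "payload": {
  "increments": [
    {"grip":0.3,"delta_pos":[0,0,0],"twist":7},
    {"grip":0.3,"delta_pos":[0,0,0],"twist":7},
    {"grip":0.3,"delta_pos":[0,0,0],"twist":6},
    {"grip":0.3,"delta_pos":[0,0,0],"twist":0}
  ]
}}

```text
clock: 6.25
position: [0.4632, 0.1001, 0.2444]
ee_rot: [0.704, 0.021, 0.709, -0.021]
contact_force: [0.6, 0.6, -0.7]
width: 0.0257
```

```bash
python3 snap.py wrist w3 && python3 -c "
import cv2,numpy as np
cv2.imwrite('pics/w23.png',np.hstack([cv2.resize(cv2.imread(f'pics/w{i}.png')[:300],(400,214)) for i in (2,3)]))
r=lambda i,x0,y0,x1,y1:cv2.resize(cv2.imread(f'pics/w{i}.png')[y0:y1,x0:x1],(400,300),interpolation=cv2.INTER_CUBIC)
"
```

```text
6.25 [0.4632 0.1001 0.2444] [ 0.0657  0.1183  1.6785  0.0001  1.3514 -1.4452] 0.025742476151277578 [ 0.5917  0.6333 -0.7244]
```

View pics/w3.png

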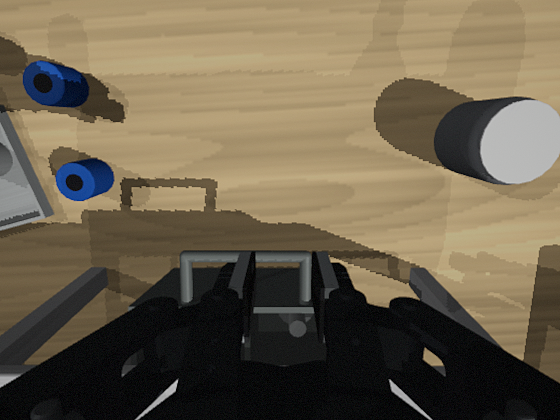

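View pics/w2.png

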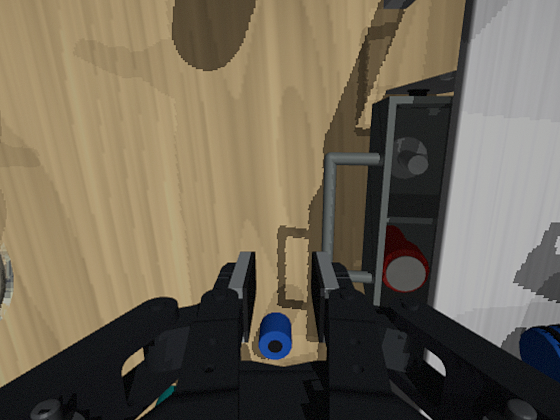

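```bash
python3 -c "
import cv2,numpy as np
r=lambda i,x0,y0:cv2.convertScaleAbs(cv2.resize(cv2.imread(f'pics/w{i}.png')[y0:y0+90,x0:x0+90],(400,400),interpolation=cv2.INTER_CUBIC),alpha=1.8)
cv2.imwrite('pics/c2.png',np.hstack([r(2,370,90),r(3,240,280)]))
"
```

```text
(no output)
```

View pics/c2.png

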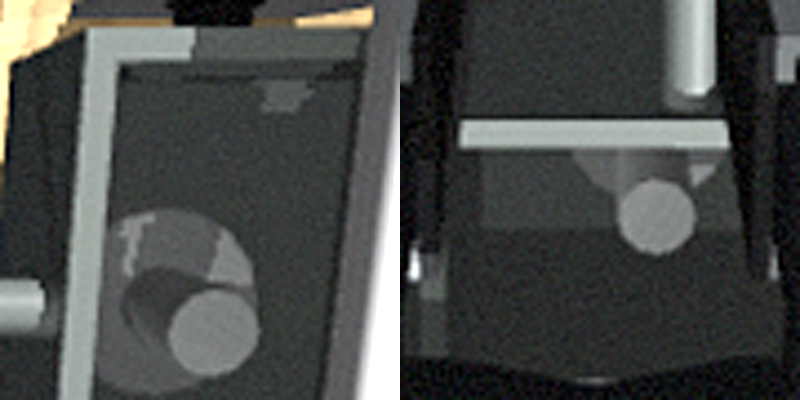

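```bash
python3 - <<'E'
from h import *
np.set_printoptions(precision=4,suppress=True)
C=[]
for n in("w2","w3"):
    d=np.load(f"pics/{n}.npy",allow_pickle=True).item(); C.append(cam(d,d["s"]))
a,b=C
X,e=tri((a,(418.4,164.9)),(b,(297.8,328.8))); print("shank top",X,e)
for z in(.10,.106,.112): print(z,onz(a,(418.4,164.9),z),onz(b,(297.8,328.8),z))
u=np.array([.9985,-.054,0]);v=np.array([.054,.9985,0]);O=np.array([.593,.059,0])
print("shelf",(X-O)@u,(X-O)@v,X[2])
# front rim outer top edge z .109, board edge
for n,c,p,z in(("rimfront outer",a,(389,140),.109),("rim outer w3",b,(300,307),.109),("board w2",a,(453,160),.187),("bar w2",a,(329,160),.078),("bar w3",b,(250,256),.078)):
    Y=onz(c,p,z);print(n,Y,(Y-O)@u,(Y-O)@v)
E
```

```text
shank top [0.5752 0.1048 0.126 ] 0.00036134005443246226
0.1 [0.5858 0.1004 0.1   ] [0.5928 0.1053 0.1   ]
0.106 [0.5834 0.1014 0.106 ] [0.5887 0.1053 0.106 ]
0.112 [0.581  0.1023 0.112 ] [0.5846 0.1052 0.112 ]
shelf -0.02024690759796785 0.04479537527747441 0.12602317603502244
rimfront outer [0.5569 0.1242 0.109 ] -0.03955664370025128 0.06312878931403793
rim outer w3 [0.5635 0.1084 0.109 ] -0.03210521643755256 0.047759748441999136
board w2 [0.572  0.1158 0.187 ] -0.023996281474953925 0.05553475659538196
bar w2 [0.5108 0.107  0.078 ] -0.08463657659948245 0.04345807611923388
bar w3 [0.5225 0.0621 0.078 ] -0.07054190612618912 -0.000668750833244032
```

```bash
python3 - <<'E'
from h import *
np.set_printoptions(precision=4,suppress=True)
C=[]
for n in("w2","w3"):
    d=np.load(f"pics/{n}.npy",allow_pickle=True).item(); C.append(cam(d,d["s"]))
a,b=C
u=np.array([.9985,-.054,0]);v=np.array([.054,.9985,0]);O=np.array([.593,.059,0])
for p,q in(((329,158),(306,257)),((329,279),(184,257))):
    X,e=tri((a,p),(b,q)); print((X-O)@u,(X-O)@v,X[2],e)
E
```

```text
-0.09226032640735649 0.05129884719663663 0.13264338504085524 0.00018061774734310203
-0.09009282006080563 -0.05125274462388907 0.12919980741180548 0.0016984668285768606
```

```bash
python3 snap.py side s1 && python3 -c "
import cv2,numpy as np
r=lambda p:cv2.resize(cv2.imread(p)[140:290,190:390],(400,300),interpolation=cv2.INTER_CUBIC)
cv2.imwrite('pics/c3.png',np.hstack([r('pics/side0.png'),r('pics/s1.png')]))"
```

```text
6.3 [0.4634 0.1    0.2447] [ 0.0655  0.118   1.6779  0.0001  1.3515 -1.4415] 0.02533599512388263 [-0.1112 -0.282  -0.0883]
```

View pics/c3.png

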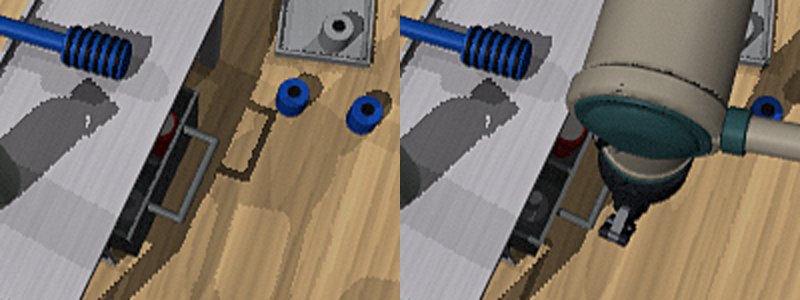

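Request:
{"api": "step_arm", "payload": {
  "increments": [
    {"grip":0,"delta_pos":[0.01,-0.009,-0.021],"twist":0},
    {"grip":0,"delta_pos":[0.01,-0.009,-0.021],"twist":0},
    {"grip":0,"delta_pos":[0.01,-0.009,-0.021],"twist":0},
    {"grip":0,"delta_pos":[0.01,-0.009,-0.021],"twist":0},
    {"grip":0,"delta_pos":[0,0,-0.011],"twist":0},
    {"grip":0,"delta_pos":[0,0,-0.011],"twist":0},
    {"grip":0,"delta_pos":[0,0,0],"twist":0}
  ]
}}

```text
clock: 6.93
position: [0.5028, 0.0637, 0.138]
ee_rot: [0.704, 0.023, 0.709, -0.023]
contact_force: [-1.0, -0.3, -1.2]
width: -0.0003
```

Request:
{"api": "step_arm", "payload": {
  "increments": [
    {"grip":0,"delta_pos":[-0.0036,0.0002,-0.0046],"twist":0},
    {"grip":0,"delta_pos":[-0.0036,0.0002,-0.0046],"twist":0},
    {"grip":0,"delta_pos":[-0.0031,0.0002,-0.0049],"twist":0},
    {"grip":0,"delta_pos":[-0.0031,0.0002,-0.0049],"twist":0},
    {"grip":0,"delta_pos":[-0.0026,0.0001,-0.0052],"twist":0},
    {"grip":0,"delta_pos":[-0.0026,0.0001,-0.0052],"twist":0},
    {"grip":0,"delta_pos":[-0.0021,0.0001,-0.0055],"twist":0},
    {"grip":0,"delta_pos":[-0.0021,0.0001,-0.0055],"twist":0},
    {"grip":0,"delta_pos":[-0.0015,0.0001,-0.0056],"twist":0},
    {"grip":0,"delta_pos":[-0.0015,0.0001,-0.0056],"twist":0}
  ]
}}

```text
clock: 7.77
position: [0.4795, 0.0651, 0.0891]
ee_rot: [0.707, 0.022, 0.707, -0.022]
contact_force: [-0.5, 0.6, 1.3]
width: -0.0001
```

Request:
{"api": "step_arm", "payload": {
  "increments": [
    {"grip":0,"delta_pos":[-0.0005,0,-0.003],"twist":0},
    {"grip":0,"delta_pos":[0,0,-0.002],"twist":0},
    {"grip":0,"delta_pos":[0,0,0],"twist":0},
    {"grip":0,"delta_pos":[0,0,0],"twist":0}
  ]
}}

```text
clock: 8.1
position: [0.4797, 0.0651, 0.0847]
ee_rot: [0.707, 0.022, 0.706, -0.022]
contact_force: [1.2, -1.2, 0.3]
width: 0.0
```

Request:
{"api": "step_arm", "payload": {
  "increments": [
    {"grip":0,"delta_pos":[0,0,0.03],"twist":0},
    {"grip":0,"delta_pos":[0,0,0.035],"twist":0},
    {"grip":0.4,"delta_pos":[-0.01,0.005,0.035],"twist":0},
    {"grip":0.4,"delta_pos":[-0.02,0.01,0.03],"twist":0},
    {"grip":0.4,"delta_pos":[-0.02,0.01,0.03],"twist":0},
    {"grip":0.4,"delta_pos":[0,0.01,0],"twist":0},
    {"grip":0.4,"delta_pos":[0,0,0],"twist":0}
  ]
}}

```text
clock: 8.68
position: [0.43, 0.1015, 0.247]
ee_rot: [0.709, 0.022, 0.705, -0.021]
contact_force: [0.1, -0.8, -1.3]
width: 0.0341
```

```bash
python3 snap.py wrist w4
```

```text
8.6833 [0.43   0.1015 0.247 ] [ 0.0733  0.0593  1.7393  0.001   1.3365 -1.437 ] 0.034090819709720874 [ 0.1044 -0.7531 -1.3414]
```

Request:
{"api": "step_arm", "payload": {
  "increments": [
    {"grip":0.4,"delta_pos":[0.02,0.02,0],"twist":0},
    {"grip":0.4,"delta_pos":[0.02,0.02,0],"twist":0},
    {"grip":0.4,"delta_pos":[0.01,0.02,0],"twist":0},
    {"grip":0.4,"delta_pos":[0,0,0],"twist":0}
  ]
}}

```text
clock: 9.07
position: [0.4817, 0.1624, 0.2424]
ee_rot: [0.706, 0.022, 0.707, -0.021]
contact_force: [0.6, -0.5, -0.8]
width: 0.0342
```

```bash
python3 snap.py wrist w5; python3 -c "
import cv2,numpy as np
r=lambda i:cv2.convertScaleAbs(cv2.resize(cv2.imread(f'pics/w{i}.png')[180:420,100:420],(400,300),interpolation=cv2.INTER_CUBIC),alpha=1.5)
cv2.imwrite('pics/c4.png',np.hstack([r(4),r(5)]))"
```

```text
9.0667 [0.4817 0.1624 0.2424] [ 0.187   0.169   1.6213  0.0016  1.3522 -1.3233] 0.0341709526990581 [ 0.5568 -0.529  -0.7708]
```

View pics/c4.png

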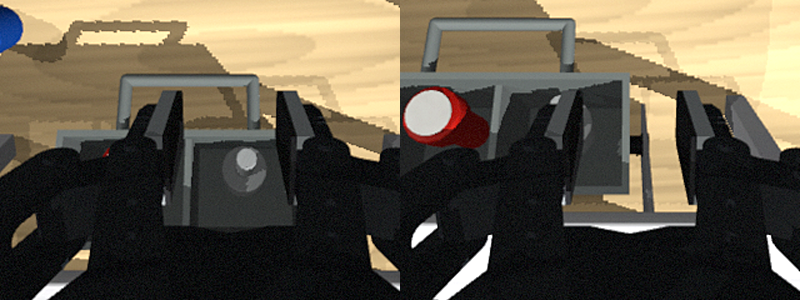

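```bash
python3 - <<'E'
from h import *
np.set_printoptions(precision=4,suppress=True)
C=[];I=[]
for n in("w4","w5"):
    d=np.load(f"pics/{n}.npy",allow_pickle=True).item(); C.append(cam(d,d["s"]));I.append(d["img"])
a,b=C
u=np.array([.9985,-.054,0]);v=np.array([.054,.9985,0]);O=np.array([.593,.059,0])
S=lambda X:np.array([(X-O)@u,(X-O)@v,X[2]])
for p,q in(((198,243),(125,199)),((304.5,243),(236.5,199))):
    X,e=tri((a,p),(b,q)); print("bar",S(X),e)
# shank-top blob in w4
g=cv2.cvtColor(I[0],cv2.COLOR_RGB2GRAY)[295:320,284:310]; print(g)
for z in(.10,.106,.112): print(z,S(onz(a,(296.8,308),z)),S(onz(b,(230.4,260),z)))
# rim front outer edge  (w4 crop y~130->284 ; w5 y~74->239) right front corner w5 (629-400,74)
for nm,c,p in(("rimF w4",a,(250,285)),("rimF w5",b,(250,240)),("rimF corner w5",b,(283,240))): print(nm,S(onz(c,p,.109)))
E
```

```text
bar [-0.1143 -0.0523  0.0782] 0.00038265092865543863
bar [-0.1143  0.053   0.0808] 0.0006026515227585626
[[ 29  25  21  29  24  29  24  24  29  27  29  30  30  31  30  27  28  31
   31  32  27  28  22  26  29  30]
 [ 25  24  29  24  21  24  29  16  24  29  29  24  26  22  19  25  18  25
   21  27  31  26  30  28  32  29]
 [ 21  26  20  21  23  28  34  41  40  48  46  43  41  36  38  36  39  35
   18  21  23  24  26  25  24  22]
 [ 27  24  23  33  43  48  42  44  47  44  48  59  67  66  48  53  65  59
   44  24  20  23  22  27  28  22]
 [ 29  29  39  48  46  50  46  45  46  70  93 106 104 103 101  97  91  67
   67  58  44  35  27  31  32  28]
 [ 39  42  48  49  48  50  43  52  80 106 110 115 111 111 106 108 106  97
   75  68  66  60  47  28  34  30]
 [ 47  51  49  48  48  45  46  78 107 110 109 106 107 103 107 108 108 107
   98  80  72  76  63  41  32  36]
 [ 50  47  49  45  43  49  76 105 108 111 110 109 107 107 105 107 108 104
  108 100  73  52  52  43  33  33]
 [ 49  50  44  46  46  59  94 108 109 109 107 110 106 106 106 108 104 104
  106 108  89  37  45  47  45  35]
 [ 49  48  49 
[... 1311 characters left out ...]
  41  42  65  60  57  53  50  54  70  72  66  35  30  32
   37  48  50  46  48  47  44  54]
 [ 48  48  48  48  43  46  65  58  57  56  52  50  45  41  41  40  36  37
   44  50  47  45  51  65  66  65]
 [ 46  44  50  50  45  43  45  47  58  53  54  47  47  44  42  38  40  38
   47  42  44  49  70  71  70  67]
 [ 48  50  48  49  48  46  39  43  60  57  55  47  45  43  41  37  33  42
   49  66  66  65  71  70  69  69]]
0.1 [-0.0545  0.0453  0.1   ] [-0.0608  0.0473  0.1   ]
0.106 [-0.0583  0.045   0.106 ] [-0.0634  0.0483  0.106 ]
0.112 [-0.062   0.0448  0.112 ] [-0.066   0.0494  0.112 ]
rimF w4 [-0.0846  0.0014  0.109 ]
rimF w5 [-0.0835  0.0669  0.109 ]
rimF corner w5 [-0.0833  0.0958  0.109 ]
```

Request:
{"api": "step_arm", "payload": {
  "increments": [
    {"grip":0.32,"delta_pos":[0.009,-0.0092,-0.01],"twist":0},
    {"grip":0.32,"delta_pos":[0.009,-0.0092,-0.01],"twist":0},
    {"grip":0.32,"delta_pos":[0.009,-0.0092,-0.02],"twist":0},
    {"grip":0.32,"delta_pos":[0.009,-0.0092,-0.02],"twist":0},
    {"grip":0.32,"delta_pos":[0.009,-0.0092,-0.02],"twist":0},
    {"grip":0.32,"delta_pos":[0.009,-0.0092,-0.022],"twist":0},
    {"grip":0.32,"delta_pos":[0,0,0],"twist":0},
    {"grip":0.32,"delta_pos":[0,0,0],"twist":0}
  ]
}}

```text
clock: 9.78
position: [0.532, 0.1029, 0.1406]
ee_rot: [0.705, 0.023, 0.708, -0.023]
contact_force: [0.1, -0.7, 0.3]
width: 0.0271
```

```bash
python3 snap.py wrist w6
```

```text
9.7833 [0.532  0.1029 0.1406] [ 0.0628  0.2963  1.7144 -0.0003  1.1358 -1.4428] 0.027062260744319677 [ 0.0849 -0.7227  0.3051]
```

View pics/w6.png

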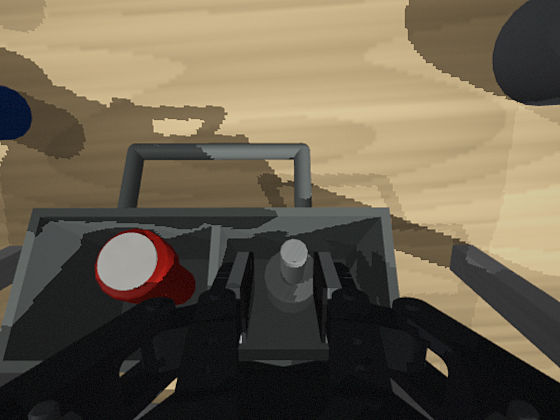

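```bash
python3 - <<'E'
from h import *
np.set_printoptions(precision=4,suppress=True)
C=[];I=[]
for n in("w4","w6"):
    d=np.load(f"pics/{n}.npy",allow_pickle=True).item(); C.append(cam(d,d["s"]));I.append(d["img"])
a,b=C
u=np.array([.9985,-.054,0]);v=np.array([.054,.9985,0]);O=np.array([.593,.059,0])
S=lambda X:np.array([(X-O)@u,(X-O)@v,X[2]])
g=cv2.GaussianBlur(cv2.cvtColor(I[1],cv2.COLOR_RGB2GRAY),(3,3),0)
m=np.zeros_like(g);m[232:275,275:315]=(g[232:275,275:315]>85)
n,l,st,ce=cv2.connectedComponentsWithStats(m);print(st[1:],ce[1:])
p=ce[1+np.argmax(st[1:,4])]
X,e=tri((a,(297,306.5)),(b,p));print(X,S(X),e)
for z in(.1,.104,.108):print(S(onz(b,p,z)),S(onz(a,(297,306.5),z)))
for q in((297,214),(215,214),(135,214)): print("front rim",S(onz(b,q,.110)))
E
```

```text
[[289 232  15   3  31]
 [280 239  28  29 635]] [[294.2258 232.7419]
 [293.6992 253.115 ]]
[0.5401 0.1074 0.0988] [-0.0555  0.0455  0.0988] 4.77758378815774e-09
[-0.0559  0.0455  0.1   ] [-0.0562  0.0455  0.1   ]
[-0.0576  0.0454  0.104 ] [-0.0587  0.0453  0.104 ]
[-0.0592  0.0453  0.108 ] [-0.0611  0.0451  0.108 ]
front rim [-0.0826  0.047   0.11  ]
front rim [-0.083  0.003  0.11 ]
front rim [-0.0835 -0.0401  0.11  ]
```

Request:
{"api": "step_arm", "payload": {
  "increments": [
    {"grip":0.32,"delta_pos":[0.0035,0.0044,-0.008],"twist":0},
    {"grip":0.32,"delta_pos":[0,0,-0.008],"twist":0},
    {"grip":0.32,"delta_pos":[0,0,-0.006],"twist":0},
    {"grip":0.32,"delta_pos":[0,0,-0.004],"twist":0},
    {"grip":0.32,"delta_pos":[0,0,-0.002],"twist":0},
    {"grip":0.32,"delta_pos":[0,0,0],"twist":0}
  ]
}}

```text
clock: 10.33
position: [0.5361, 0.1096, 0.1143]
ee_rot: [0.706, 0.022, 0.707, -0.022]
contact_force: [0.5, -0.5, 0.7]
width: 0.0275
```

Request:
{"api": "step_arm", "payload": {
  "increments": [
    {"grip":0.32,"delta_pos":[0,-0.002,-0.002],"twist":0},
    {"grip":0.32,"delta_pos":[0,0,-0.002],"twist":0},
    {"grip":0.32,"delta_pos":[0,0,0],"twist":0}
  ]
}}

```text
clock: 10.58
position: [0.5364, 0.1072, 0.1105]
ee_rot: [0.707, 0.022, 0.707, -0.022]
contact_force: [0.2, -0.1, -0.3]
width: 0.0276
```

Request:
{"api": "step_arm", "payload": {
  "increments": [
    {"grip":0.32,"delta_pos":[0,0,-0.002],"twist":0},
    {"grip":0.32,"delta_pos":[0,0,-0.002],"twist":0},
    {"grip":0.32,"delta_pos":[0,0,-0.002],"twist":0},
    {"grip":0.32,"delta_pos":[0,0,0],"twist":0}
  ]
}}

```text
clock: 10.92
position: [0.5362, 0.1073, 0.1043]
ee_rot: [0.706, 0.022, 0.707, -0.022]
contact_force: [1.2, 0.0, -0.9]
width: 0.0274
```

Request:
{"api": "step_arm", "payload": {
  "increments": [
    {"grip":0.32,"delta_pos":[0,0,-0.002],"twist":0},
    {"grip":0.32,"delta_pos":[0,0,-0.002],"twist":0},
    {"grip":0.32,"delta_pos":[0,0,-0.002],"twist":0},
    {"grip":0.32,"delta_pos":[0,0,-0.002],"twist":0},
    {"grip":0.32,"delta_pos":[0,0,0],"twist":0}
  ]
}}

```text
clock: 11.33
position: [0.5362, 0.1073, 0.0962]
ee_rot: [0.706, 0.022, 0.707, -0.022]
contact_force: [0.8, 0.9, 0.3]
width: 0.0273
```

Free so far; probe rearward and down along the pocket axis.

Request:
{"api": "step_arm", "payload": {
  "increments": [
    {"grip":0.32,"delta_pos":[0.001,0,0],"twist":0},
    {"grip":0.32,"delta_pos":[0.001,0,-0.001],"twist":0},
    {"grip":0.32,"delta_pos":[0.001,0,-0.001],"twist":0},
    {"grip":0.32,"delta_pos":[0.001,0,-0.001],"twist":0},
    {"grip":0.32,"delta_pos":[0,0,0],"twist":0}
  ]
}}

```text
clock: 11.75
position: [0.5408, 0.1073, 0.0935]
ee_rot: [0.707, 0.022, 0.707, -0.022]
contact_force: [0.9, 0.5, 0.6]
width: 0.0272
```

Request:
{"api": "step_arm", "payload": {
  "increments": [
    {"grip":0.32,"delta_pos":[0.001,0,-0.001],"twist":0},
    {"grip":0.32,"delta_pos":[0.001,0,-0.002],"twist":0},
    {"grip":0.32,"delta_pos":[0.001,0,-0.002],"twist":0},
    {"grip":0.32,"delta_pos":[0,0,-0.002],"twist":0},
    {"grip":0.32,"delta_pos":[0,0,0],"twist":0}
  ]
}}

```text
clock: 12.17
position: [0.5429, 0.106, 0.0864]
ee_rot: [0.706, 0.021, 0.707, -0.023]
contact_force: [-1.0, -4.8, -0.9]
width: 0.0275
```

Request:
{"api": "step_arm", "payload": {
  "increments": [
    {"grip":0.1,"delta_pos":[0,0,0],"twist":0},
    {"grip":0.1,"delta_pos":[0,0,0],"twist":0},
    {"grip":0.1,"delta_pos":[0,0,0],"twist":0},
    {"grip":0.1,"delta_pos":[0,0,0],"twist":0}
  ],
  "force": 60
}}

```text
clock: 12.5
position: [0.5435, 0.1075, 0.0866]
ee_rot: [0.707, 0.022, 0.707, -0.022]
contact_force: [-0.2, -1.0, -0.5]
width: 0.0135
```

Request:
{"api": "step_arm", "payload": {
  "increments": [
    {"grip":0.1,"delta_pos":[-0.003,0.0001,0.0042],"twist":0},
    {"grip":0.1,"delta_pos":[-0.0045,0.0002,0.0063],"twist":0},
    {"grip":0.1,"delta_pos":[-0.006,0.0003,0.0084],"twist":0},
    {"grip":0.1,"delta_pos":[-0.006,0.0003,0.0084],"twist":0},
    {"grip":0.1,"delta_pos":[0,0,0],"twist":0}
  ]
}}

```text
clock: 12.92
position: [0.523, 0.1086, 0.1161]
ee_rot: [0.707, 0.022, 0.706, -0.022]
contact_force: [-0.3, 0.4, -2.1]
width: 0.0134
```

```bash
python3 snap.py wrist w7; python3 - <<'E'
from h import *
d=np.load("pics/w7.npy",allow_pickle=True).item();g=cv2.cvtColor(d["img"],cv2.COLOR_RGB2GRAY)
print(g[225:330:5,240:330:4])
E
```

```text
12.9167 [0.523  0.1086 0.1161] [ 0.0741  0.3063  1.7695  0.0005  1.0645 -1.4349] 0.013358898937572136 [-0.3126  0.3724 -2.1237]
[[ 87  85  85  86  85  86  83  61  61  61  73  88  60  84  98 100  33  93
   95  97  97  97  96]
 [ 94  95  93  93  94  94  97  63  66  65  62  99  60  64  57  47  43  95
   97  96  97  96  98]
 [ 95  94  95  95  94  96  97  88  67  65  66  79  63  65  59  45  31  94
   95  95  97  94  94]
 [ 58  57  59  60  57  61  61  59  58  58  58  59  59  58  57  94  94  91
   92  93  92  94  93]
 [ 58  58  58  59  58  56  59  59  62  59  59  60  57  58  59  59  59  95
   93  92  94  92  94]
 [ 33  38  38  36  35  35  37  39  33  34  36  37  37  32  81  86  91  87
   87  83  79  82  79]
 [ 38  35  37  47  59  57  16  20  37  36  27  81  80  78  81   7  63  56
   54  83  80  88  88]
 [ 38  35  40  60  58  57   5  18  75  86  87  87  82  81  89  12  48  57
   57  40  31  34  30]
 [ 11  14  11  60  58  58  16  78  59  59  55  85  82  81  81   3  36  58
   58  55   6   7   8]
 [ 15  15  22  58  58  60  13  60  60  60  56  55  64  88  84  38  16  60
   56  59  12  16  16]
 [
[... 365 characters left out ...]
 88  15  14  12  12]
 [ 18  12  14  15  25   2   7  29  56  45  47  50  48  48  81   5  34 108
   11  18  15  25  17]
 [  7  14  14  12  14  18  13  63  65  88 105  95 124 142 140   1  35  13
   12  20  14  16  14]
 [ 18  15  13  18  11  15  17  76  77 103 117 124 137 139  73   1  28  12
   20  14  16  17  12]
 [ 17  14   5   4   7  17  10  90  86  66  83 109  80  48  85   0  22   5
   17  12  17  19  17]
 [ 12  19  14  14  12  16  12  92  85  87  87  84  89  86  82  40  25   4
   19  13  13  13  19]
 [  9  16  13  13  14  13  20  89  85  87  83  87  84  84  85  73  24   7
   20  12  22  12  10]
 [  3  21  14   6  15  13  18  90  89  86  85  85  83  84  81  76  20   7
   12   6  15  13   8]]
```

Request:
{"api": "step_arm", "payload": {
  "increments": [
    {"grip":0.1,"delta_pos":[-0.0075,0.0004,0.0115],"twist":0},
    {"grip":0.1,"delta_pos":[-0.0085,0.0004,0.0125],"twist":0},
    {"grip":0.1,"delta_pos":[-0.0085,0.0004,0.0125],"twist":0},
    {"grip":0.1,"delta_pos":[-0.0085,0.0004,0.0125],"twist":0},
    {"grip":0.1,"delta_pos":[-0.0085,0.0004,0.0125],"twist":0},
    {"grip":0.1,"delta_pos":[-0.0085,0.0004,0.0125],"twist":0},
    {"grip":0.1,"delta_pos":[-0.0085,0.0004,0.0125],"twist":0},
    {"grip":0.1,"delta_pos":[-0.006,0,0.015],"twist":0},
    {"grip":0.1,"delta_pos":[0,0,0.015],"twist":0},
    {"grip":0.1,"delta_pos":[0,0,0],"twist":0}
  ]
}}

```text
clock: 13.8
position: [0.4601, 0.1114, 0.2344]
ee_rot: [0.709, 0.022, 0.704, -0.022]
contact_force: [1.3, 0.5, -2.0]
width: 0.0135
```

```bash
python3 snap.py scene sc2 side sd2 wrist w8; python3 -c "
import cv2,numpy as np
r=lambda p,x,y:cv2.convertScaleAbs(cv2.resize(cv2.imread(p)[y:y+150,x:x+150],(265,265),interpolation=cv2.INTER_CUBIC),alpha=1.3)
w=cv2.convertScaleAbs(cv2.resize(cv2.imread('pics/w8.png')[180:420,163:403],(265,265)),alpha=1.8)
cv2.imwrite('pics/c5.png',np.hstack([r('pics/sc2.png',210,160),r('pics/sd2.png',230,150),w]))"
```

```text
13.9 [0.4592 0.1111 0.2315] [ 0.0899  0.1194  1.71    0.0001  1.3104 -1.4188] 0.013741665424626607 [ 0.623   0.0236 -2.8543]
```

View pics/c5.png

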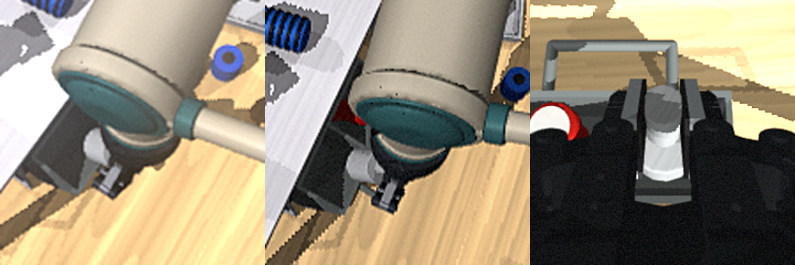

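Request:
{"api": "step_arm", "payload": {
  "increments": [
    {"grip":0.1,"delta_pos":[-0.015,-0.01,0.01],"twist":0},
    {"grip":0.1,"delta_pos":[-0.015,-0.02,0],"twist":0},
    {"grip":0.1,"delta_pos":[-0.015,-0.025,0],"twist":0},
    {"grip":0.1,"delta_pos":[-0.014,-0.03,0],"twist":0},
    {"grip":0.1,"delta_pos":[0,-0.032,0],"twist":0},
    {"grip":0.1,"delta_pos":[0,-0.032,0],"twist":0},
    {"grip":0.1,"delta_pos":[0,-0.032,0],"twist":0},
    {"grip":0.1,"delta_pos":[0,-0.032,0],"twist":0},
    {"grip":0.1,"delta_pos":[0,-0.032,0],"twist":0},
    {"grip":0.1,"delta_pos":[0,-0.032,0],"twist":0}
  ]
}}

```text
clock: 14.78
position: [0.3995, -0.1671, 0.2394]
ee_rot: [0.706, 0.023, 0.708, -0.022]
contact_force: [0.4, 0.7, -2.7]
width: 0.0136
```

Request:
{"api": "step_arm", "payload": {
  "increments": [
    {"grip":0.1,"delta_pos":[0,-0.032,0],"twist":0},
    {"grip":0.1,"delta_pos":[0,-0.032,0],"twist":0},
    {"grip":0.1,"delta_pos":[0,-0.032,0],"twist":0},
    {"grip":0.1,"delta_pos":[0,-0.03,0],"twist":0},
    {"grip":0.1,"delta_pos":[0,-0.02,-0.02],"twist":0},
    {"grip":0.1,"delta_pos":[0,-0.009,-0.03],"twist":0},
    {"grip":0.1,"delta_pos":[0,0,-0.03],"twist":0},
    {"grip":0.1,"delta_pos":[0,0,-0.02],"twist":0},
    {"grip":0.1,"delta_pos":[0,0,0],"twist":0}
  ]
}}

```text
clock: 15.53
position: [0.397, -0.3179, 0.1349]
ee_rot: [0.703, 0.026, 0.71, -0.019]
contact_force: [-0.3, 1.3, -3.1]
width: 0.0138
```

```bash
python3 snap.py wrist w9; cat > prof.py <<'E'
import sys
from h import *
np.set_printoptions(linewidth=200)
for n in sys.argv[1:]:
    g=cv2.cvtColor(np.load(f"pics/{n}.npy",allow_pickle=True).item()["img"],cv2.COLOR_RGB2GRAY)
    print(n);print(cv2.resize(g[220:364,256:316],(15,24),interpolation=cv2.INTER_AREA))
E
python3 prof.py w8 w9
```

```text
15.5333 [ 0.397  -0.3179  0.1349] [-0.812   0.2597  1.7854 -0.0001  1.1098 -2.3198] 0.013795345000444652 [-0.3284  1.2524 -3.1022]
w8
[[ 99  99  99  99  99  98  98  94  80  86 132 145 144 142 145]
 [ 79  67  57  57  57  69  83  55  71  87  91 115 125 132 129]
 [ 77  78  60  54  57  74  79  65  72  87  78  79  84  95 116]
 [ 81  81  79  59  56  63  82  66  71  88  81  82  81  81  81]
 [ 79  79  79  75  56  55  64  66  71  88  82  83  83  84  84]
 [ 58  58  30  80  79  59  58  58  69  84  59  36  59  59  69]
 [ 50  49   8  58  70  70  73  69  66  49  33  14  50  50  52]
 [ 50  39  11  52  58  62  64  72  74  73  61  10  46  50  51]
 [ 50  29  17  52  52  51  52  64  64  68  69  14  37  51  50]
 [ 51  20  21  53  52  50  51  50  51  49  56  18  27  51  50]
 [ 45  11  19  53  50  51  50  51  50  51  51  14  19  51  50]
 [ 47   9  11  51  54  51  51  50  52  53  51  11  25  74  50]
 [ 46  12   7  50  61  60  62  61  60  59  78  11  33  67  10]
 [ 11  14  10  70  83  93 100 102 109 129  98  10  26  15  11]
 [  8  16  19 103  97 114 125 134 138 133  92   8  17   8  11]
 [  9  14  29 118 115
[... 1362 characters left out ...]
9   8]
 [  8   8   7  60  70  80  81  89  98 109  84   8  18  10   9]
 [  6  12  15  95  82  98 107 115 119 114  83   6  14   6   8]
 [  6  11  23 102 100 101 105 110 108 101 100  10  14   7   9]
 [  6   9  38 102 101 102  99 102 101  99 100  22  13   6   8]
 [  6  10  49 102 103  99 102 102  99 100 101  31  11   7  10]
 [  6  12  64 110 102 103 102 100 102 103 108  51  12   6   9]
 [ 16  37  76  99 107 114 115 116 118 120 119  71  22   5   7]
 [ 35 117 136 144 132 129 129 127 131 139 145 129 109  16   8]
 [ 75 148 147 146 146 145 145 145 144 144 143 142 144  50   7]
 [ 74 144 143 143 143 143 146 147 148 148 148 148 150  48   6]
 [ 58 122 143 150 154 153 153 153 153 155 150 139 121  38   8]]
```

Request:
{"api": "step_arm", "payload": {
  "increments": [
    {"grip":0.1,"delta_pos":[0,0,-0.01],"twist":0},
    {"grip":0.1,"delta_pos":[0,0,0],"twist":0},
    {"grip":0.1,"delta_pos":[0,0,0],"twist":0},
    {"grip":0.1,"delta_pos":[0,0,0],"twist":0}
  ],
  "force": 20
}}

```text
clock: 15.92
position: [0.4012, -0.3214, 0.1316]
ee_rot: [0.707, 0.021, 0.706, -0.022]
contact_force: [0.7, 0.8, -2.4]
width: 0.0135
```

```bash
python3 snap.py wrist w10;python3 prof.py w10
```

```text
15.9167 [ 0.4012 -0.3214  0.1316] [-0.8108  0.2626  1.7905  0.0001  1.0863 -2.3198] 0.013532951678441308 [ 0.7185  0.842  -2.3876]
w10
[[137 137 137 136 136 136 137 138 138 138 137 137 137 136 136]
 [136 136 136 136 136 135 136 136 135 136 135 135 135 134 135]
 [134 135 134 135 135 134 134 134 134 134 134 136 136 137 137]
 [133 133 134 134 134 135 137 137 138 138 138 138 136 136 136]
 [137 137 138 138 138 137 136 135 136 136 136 137 137 137 137]
 [ 65  65  43 126 134 135 136 136 136 135 111  47  66  64  94]
 [ 42  40   4 115 110  93  77  81  90 120  94   9  42  42  54]
 [ 41  32  10  60  46  50  53  63  63  61  60   7  38  43  42]
 [ 41  24  13  43  43  42  46  50  53  55  58  10  30  42  42]
 [ 43  16  17  44  43  42  42  42  42  41  53  12  22  42  42]
 [ 42   8  16  44  42  42  42  42  41  42  43  11  14  43  41]
 [ 39   7   8  39  44  42  41  41  43  44  42   9  22  68  43]
 [ 38   7   4  43  52  50  51  52  51  52  57   8  27  60   7]
 [  7   8   7  66  72  83  88  82  97 115  84   8  19  11  10]
 [  6  10  15  95  83  99 109 117 120 117  79   6  13   7   7]
 [  6  12  24 102  99 101 105 110 109 101  99  10  14   6   9]
 [  6  11  38 101 101 102  99 103 101 100 101  22  13   6   8]
 [  6  10  49 102 103  99 103 102 100 100 100  33  12   6   8]
 [  7  10  65 109 101 103 102 100 101 102 107  44  13   7   8]
 [ 16  46  84 101 108 115 116 118 119 121 120  71  22   6  10]
 [ 37 121 141 148 131 129 128 127 131 137 144 128 109  15   8]
 [ 74 146 145 144 144 144 144 144 144 145 145 145 147  51   6]
 [ 78 150 150 150 150 150 150 153 154 154 153 153 155  50   6]
 [ 59 124 144 151 154 152 152 152 152 153 149 138 120  38   6]]
```

Request:
{"api": "step_arm", "payload": {
  "increments": [
    {"grip":0.1,"delta_pos":[0,0.005,0.02],"twist":0},
    {"grip":0.1,"delta_pos":[0,0.01,0.032],"twist":0},
    {"grip":0.1,"delta_pos":[0.005,0.02,0.03],"twist":0},
    {"grip":0.1,"delta_pos":[0.012,0.03,0.011],"twist":0},
    {"grip":0.1,"delta_pos":[0.012,0.034,0],"twist":0},
    {"grip":0.1,"delta_pos":[0.012,0.036,0],"twist":0},
    {"grip":0.1,"delta_pos":[0.012,0.036,0],"twist":0},
    {"grip":0.1,"delta_pos":[0.012,0.034,0],"twist":0},
    {"grip":0.1,"delta_pos":[0.012,0.03,0],"twist":0},
    {"grip":0.1,"delta_pos":[0.006,0.021,0],"twist":0}
  ]
}}

```text
clock: 16.8
position: [0.4848, -0.062, 0.2246]
ee_rot: [0.708, 0.022, 0.706, -0.021]
contact_force: [0.3, 0.1, -1.4]
width: 0.0136
```

Request:
{"api": "step_arm", "payload": {
  "increments": [
    {"grip":0.1,"delta_pos":[0,0,0],"twist":0},
    {"grip":0.1,"delta_pos":[0,0,0],"twist":0}
  ]
}}

```text
clock: 16.97
position: [0.4838, -0.064, 0.2243]
ee_rot: [0.707, 0.021, 0.706, -0.021]
contact_force: [0.1, -0.4, -2.7]
width: 0.0138
```

Request:
{"api": "step_arm", "payload": {
  "increments": [
    {"grip":0.1,"delta_pos":[0.005,0,0],"twist":0},
    {"grip":0.1,"delta_pos":[0.005,0,0],"twist":0},
    {"grip":0.1,"delta_pos":[0.005,0,0],"twist":0},
    {"grip":0.1,"delta_pos":[0.005,0,0],"twist":0},
    {"grip":0.1,"delta_pos":[0.005,0,0],"twist":0},
    {"grip":0.1,"delta_pos":[0,0,0],"twist":0}
  ]
}}

```text
clock: 17.47
position: [0.4973, -0.0655, 0.2239]
ee_rot: [0.698, 0.022, 0.716, -0.023]
contact_force: [-25.6, -0.1, 17.7]
width: 0.0131
```

```bash
python3 snap.py wrist w11;python3 prof.py w11
```

```text
17.4667 [ 0.4973 -0.0655  0.2239] [-0.2652  0.1839  1.6494 -0.0065  1.333  -1.7711] 0.013080415498761749 [-25.6494  -0.1136  17.7412]
w11
[[ 93  92  93  92  93  93  93  94  94  94  94  94  95  94  94]
 [ 94  96  95  96  94  91  94  93  94  97  93  96  93  92  94]
 [109 110 108 110 110 110 111 110 111 111 110 107  96  99 110]
 [111 108 108 109 108 109 109 109 110 109 110 105  95 102 111]
 [110 111 111 111 112 111 112 112 112 112 112 106  97 106 113]
 [ 73  73  40 107 114 114 115 115 115 116  93  42  68  71  87]
 [ 61  59   9  91 106  99  92  93  96 110  82  17  61  61  64]
 [ 61  47  18  65  65  69  77  87  87  85  76  13  56  61  61]
 [ 61  36  22  62  62  61  64  72  73  86  85  18  46  61  61]
 [ 61  26  26  63  61  60  60  59  64  71  75  22  34  61  61]
 [ 61  17  24  62  60  61  60  60  59  60  61  20  23  62  60]
 [ 60  15  14  59  66  62  61  60  63  64  60  14  34  89  60]
 [ 55  15   9  60  72  71  73  74  71  68  67  16  40  82  14]
 [ 14  16  12  86  98 108 115 114 125 146 111  14  33  18  16]
 [ 13  18  23 123 111 132 142 153 156 151 107  12  24  14  16]
 [ 13  22  36 137 133 135 142 148 146 134 128  17  23  13  16]
 [ 13  21  54 135 136 137 133 137 135 133 135  33  21  13  15]
 [ 13  19  70 136 137 133 137 136 133 134 135  46  20  13  16]
 [ 13  18  91 143 134 136 136 134 134 135 139  68  22  13  16]
 [ 26  68  91 135 145 151 150 150 154 157 158  88  35  11  17]
 [ 49 146 149 160 159 159 157 157 165 171 170 144 137  24  14]
 [106 201 200 201 201 201 202 202 202 201 202 202 204  74  13]
 [109 200 200 200 200 201 201 201 201 201 201 201 203  72  12]
 [ 80 160 187 195 199 198 198 198 199 201 197 184 161  54  13]]
```

Request:
{"api": "step_arm", "payload": {
  "increments": [
    {"grip":0.1,"delta_pos":[-0.006,0,0],"twist":0},
    {"grip":0.1,"delta_pos":[0,0,-0.004],"twist":0},
    {"grip":0.1,"delta_pos":[0.005,0,0],"twist":0},
    {"grip":0.1,"delta_pos":[0.0052,0,0.0045],"twist":0},
    {"grip":0.1,"delta_pos":[0.0055,0,0.0048],"twist":0},
    {"grip":0.1,"delta_pos":[0.0057,0,0.0043],"twist":0},
    {"grip":0.1,"delta_pos":[0,0,0],"twist":0}
  ]
}}

```text
clock: 18.1
position: [0.5207, -0.0665, 0.2346]
ee_rot: [0.704, 0.022, 0.709, -0.023]
contact_force: [-6.4, -0.4, -0.6]
width: 0.0134
```

```bash
python3 snap.py wrist w12;python3 prof.py w12
```

```text
18.1 [ 0.5207 -0.0665  0.2346] [-0.2576  0.202   1.5984 -0.003   1.3472 -1.7636] 0.013377078291466012 [-6.3935 -0.399  -0.5689]
w12
[[118 118 117 118 117 118 118 118 118 118 118 104 100 114 113]
 [101 104 117 122 118 119 125 124 123 120 120  89  79 101 103]
 [ 97  96  96 102 137 160 161 160 160 160 151 125  98  89  89]
 [ 95 104 107 107 103 106 154 162 161 161 162 166 164 132  85]
 [108 109 108 105 101 102 102 109 123 147 158 158 162 167 151]
 [ 74  74  53  99 110 111 109 107 107 104 100  53  76  75 104]
 [ 64  59  92 106 112 111 109 109 107 108 106  52  52  52  67]
 [ 64  60 109 109 113 110 110 110 109 108 108  81  51  56  61]
 [ 64  39  74 108 112 112 112 110 111 110 110  48  47  64  64]
 [ 65  27  36  74  84  87  89  99 111 112  85  19  36  64  64]
 [ 58  18   8 136 125 104  94  92 120 130  92  14  24  64  64]
 [ 60  17   9 140 174 175 172 176 168 161 100  16  35  87  64]
 [ 58  20  10 155 175 171 176 174 172 172 119  16  43  79  16]
 [ 17  20  15 186 181 181 178 176 178 184 159  14  34  19  18]
 [ 13  19  36 208 209 209 210 210 210 210 198  11  25  15  17]
 [ 13  19  55 210 206 206 206 206 206 207 209  22  25  13  18]
 [ 14  18  82 209 207 207 208 208 208 208 210  49  24  13  18]
 [ 14  25 106 206 205 206 206 206 206 206 208  71  23  14  18]
 [ 12  22 133 208 208 208 208 208 209 208 210  99  23  16  17]
 [ 27  68 161 207 208 208 208 208 209 209 210 123  37  14  16]
 [ 57 170 198 208 208 208 209 209 209 209 210 185 161  28  16]
 [108 204 203 203 203 203 203 204 204 204 204 204 206  77  13]
 [112 206 206 206 206 206 206 206 207 206 207 207 209  74  13]
 [ 84 167 194 202 206 204 204 204 205 207 203 190 166  59  13]]
```

```bash
cat > pred.py <<'E'
from h import *
import sys
d=np.load(f"pics/{sys.argv[1]}.npy",allow_pickle=True).item();M=d["mount"];K=cam(d,d["s"])[0]
def px(t): # tool coords
    q=K@(M[:3,:3].T@(np.array(t)-M[:3,3])); return (q[:2]/q[2]).round(0), q[2]
for th in(.62,.4,.2,0,-.2):
    ax=np.array([-np.cos(th),0,-np.sin(th)]) # towards shank top
    pr=np.array([-np.sin(th),0,np.cos(th)]) # toward rear, perpendicular
    piv=np.array([-.008,0,.001]); top=piv+ax*.010
    sh=top-ax*.048
    print(th,"top",px(top)[0],"r",round(8*334.6/px(top)[1]/1000,1),"top front/rear",px(top-pr*.008)[0][1],px(top+pr*.008)[0][1],"shoulder front",px(sh-pr*.02)[0],"base front",px(sh-ax*.04-pr*.02)[0])
g=cv2.cvtColor(d["img"],cv2.COLOR_RGB2GRAY)
np.set_printoptions(linewidth=250)
print(cv2.resize(g[150:364,230:340],(37,54),interpolation=cv2.INTER_AREA))
E
python3 pred.py w12
```

```text
0.62 top [286. 278.] r 19.3 top front/rear 259.0 298.0 shoulder front [285. 256.] base front [285. 269.]
0.4 top [286. 284.] r 19.4 top front/rear 264.0 304.0 shoulder front [285. 240.] base front [285. 243.]
0.2 top [286. 289.] r 19.4 top front/rear 269.0 308.0 shoulder front [285. 227.] base front [285. 220.]
0 top [286. 293.] r 19.4 top front/rear 275.0 310.0 shoulder front [285. 215.] base front [285. 198.]
-0.2 top [286. 297.] r 19.3 top front/rear 282.0 312.0 shoulder front [285. 204.] base front [285. 176.]
[[ 99 100 100 ... 106 106 106]
 [102 102 103 ... 104 104 104]
 [102 103 103 ... 101 101 101]
 ...
 [ 18  17  17 ...  17  15  17]
 [ 16  18  16 ...  17  18  18]
 [ 18  17  16 ...  16  16  17]]
```

```bash
python3 - <<'E'
from h import *
np.set_printoptions(linewidth=220,precision=3,suppress=True)
def px(d,t):
    M=d["mount"];K=cam(d,d["s"])[0];q=K@(M[:3,:3].T@(np.array(t)-M[:3,3])); return (q[:2]/q[2]).round(0)
for n in("w10","w12"):
    d=np.load(f"pics/{n}.npy",allow_pickle=True).item();g=cv2.cvtColor(d["img"],cv2.COLOR_RGB2GRAY)
    for c in(272,285,296): print(n,c,"rows210+",g[210:350:3,c])
    print(d["s"]["position"],d["s"]["contact_force"])
for th in(.5,.62,.8,1,1.2,1.4):
    ax=np.array([-np.cos(th),0,-np.sin(th)]);pr=np.array([-np.sin(th),0,np.cos(th)])
    top=np.array([-.008,0,.001])+ax*.010;sh=top-ax*.048
    print(th,"top front/rear",px(d,top-pr*.008)[1],px(d,top+pr*.008)[1],"shoulder front, rear(near camera side)",px(d,sh-pr*.02)[1],px(d,sh+pr*.02)[1],"shank/shoulder rear",px(d,sh+pr*.008)[1])
E
```

```text
w10 272 rows210+ [135 138 134 140 135 138 137 133 138 136 135 136 140 137 133 134 138  66  41  44  42  40  45  44  43  44  45  49  46  62  67  72  65 100  99 100 100 102 105 102 102 110 103  96 152 146 144]
w10 285 rows210+ [137 136 142 136 140 136 135 135 134 135 135 139 135 136 136 137  58  64  62  64  49  41  41  42  42  45  37  38  54  52  40 113 115 118 121 100 104 103 102 100  98  97 127 117 116 146 142]
w10 296 rows210+ [137 142 137 141 138 135 135 135 135 136 141 136 134 135 136 137 140 146  61  64  63  38  51  41  41  43  46  48  41 128 118 116  93  95  97 100 101 102  95 100 100 119 118 118 151 144 143]
[ 0.401 -0.321  0.132] [ 0.718  0.842 -2.388]
w12 272 rows210+ [114 116 114 117 119 119 119  94 105 107 105 105 105 101 106 112 112 113 113 114 115 100  83  80 161 173 173 174 177 178 163 209 205 210 206 203 209 206 205 210 209 204 207 209 209 207 201]
w12 285 rows210+ [115 117 114 115 119 118 113 154 161 159 163 169  87 106 107 108 108 109 113 107 109 113  93  84  82 111 176 175 175 174 173 200 206 210 206 204 208 206 205 210 210 205 208 210 209 208 201]
w12 296 rows210+ [1
[... 180 characters left out ...]
10 202]
[ 0.521 -0.067  0.235] [-6.393 -0.399 -0.569]
0.5 top front/rear 262.0 301.0 shoulder front, rear(near camera side) 247.0 321.0 shank/shoulder rear 298.0
0.62 top front/rear 259.0 298.0 shoulder front, rear(near camera side) 256.0 331.0 shank/shoulder rear 307.0
0.8 top front/rear 256.0 293.0 shoulder front, rear(near camera side) 269.0 344.0 shank/shoulder rear 320.0
1 top front/rear 254.0 287.0 shoulder front, rear(near camera side) 285.0 358.0 shank/shoulder rear 334.0
1.2 top front/rear 253.0 280.0 shoulder front, rear(near camera side) 300.0 371.0 shank/shoulder rear 347.0
1.4 top front/rear 253.0 274.0 shoulder front, rear(near camera side) 316.0 381.0 shank/shoulder rear 358.0
```

Request:
{"api": "step_arm", "payload": {
  "increments": [
    {"grip":0.1,"delta_pos":[0,0,0.008],"twist":0},
    {"grip":0.1,"delta_pos":[-0.012,-0.002,0.008],"twist":0},
    {"grip":0.1,"delta_pos":[-0.022,-0.01,0],"twist":0},
    {"grip":0.1,"delta_pos":[-0.022,-0.01,0],"twist":0},
    {"grip":0.1,"delta_pos":[0,0,-0.02],"twist":0},
    {"grip":0.1,"delta_pos":[0,0,-0.025],"twist":0},
    {"grip":0.1,"delta_pos":[0,0,-0.025],"twist":0},
    {"grip":0.1,"delta_pos":[0,0,-0.015],"twist":0},
    {"grip":0.1,"delta_pos":[0,0,0],"twist":0}
  ]
}}

```text
clock: 18.9
position: [0.466, -0.0871, 0.162]
ee_rot: [0.705, 0.023, 0.708, -0.022]
contact_force: [-0.6, 0.7, -2.5]
width: 0.0137
```

```bash
python3 snap.py side sd3 wrist w13;python3 - <<'E'
from h import *
np.set_printoptions(linewidth=220)
d=np.load("pics/w13.npy",allow_pickle=True).item();g=cv2.cvtColor(d["img"],cv2.COLOR_RGB2GRAY)
for c in(272,285,296): print(c,g[210:380:3,c])
for r in(260,290,320): print(r,g[r,250:330:3])
E
```

```text
18.95 [ 0.4673 -0.0874  0.1637] [-0.3314  0.1787  1.8161  0.      1.1484 -1.839 ] 0.013497730240245849 [ 0.3326  0.1925 -2.8666]
272 [ 90  86  91  92  89  87  88  87 101  91  87  88  91  93  92  96  95  97  95  96  76  68  70  59 153 151 151 151 153 155 157 123  83  79  74  71  70  91 104 106  88  87  84  86  88  82  82  79  79  85  80  98   3  12
   8   6   7]
285 [ 75  81  86  84  86  87  91  66 139 140 139 146  88  91  89  90  91  95  93  91  95  96  98  68  67 148 154 156 154 154 153 155  82  76  73  70  76  77  76 101  86  85  83  85  88  80  79  78  80  84  86  88  48  17
   8  10  11]
296 [ 54  84  86  86  82  83  91  92 124 139 140 141 144 117  90  92  89  87  90  93  96  93  93 105 133 132 133 159 153 151 150 128  80  76  71  70  79  80  80  74  54  84  83  86  85  79  81  75  79  88  88  94   9   6
   3   3   6]
260 [147  53  53  55  51  98  90  95  94  93  93  92  95  89  93  90  91  84  39  41  43  41 118 134  90  92  84]
290 [ 12  28  59  49  16   6  52 152 154 155 150 151 153 153 150 147  68   7  36  49  83  45  10  17  12  11  16]
320 [17  9 10 10 17  5 96 88 71 74 78 78 81 78 79 79 80  0 22  8 11 10 12  6 15 15 10]
```

```bash
python3 -c "
import cv2,numpy as np
r=lambda p,x,y,w,h,W,H,a=1.5:cv2.convertScaleAbs(cv2.resize(cv2.imread(p)[y:y+h,x:x+w],(W,H),interpolation=cv2.INTER_CUBIC),alpha=a)
top=np.hstack([r('pics/w10.png',205,200,160,180,266,300),r('pics/w12.png',205,200,160,180,266,300),r('pics/w13.png',205,200,160,180,266,300)])
bot=np.hstack([r('pics/sd3.png',240,100,160,120,399,300,1.3),r('pics/sd2.png',260,170,120,90,399,300,1.3)])
cv2.imwrite('pics/c6.png',np.vstack([top,bot]))"
```

```text
(no output)
```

View pics/c6.png

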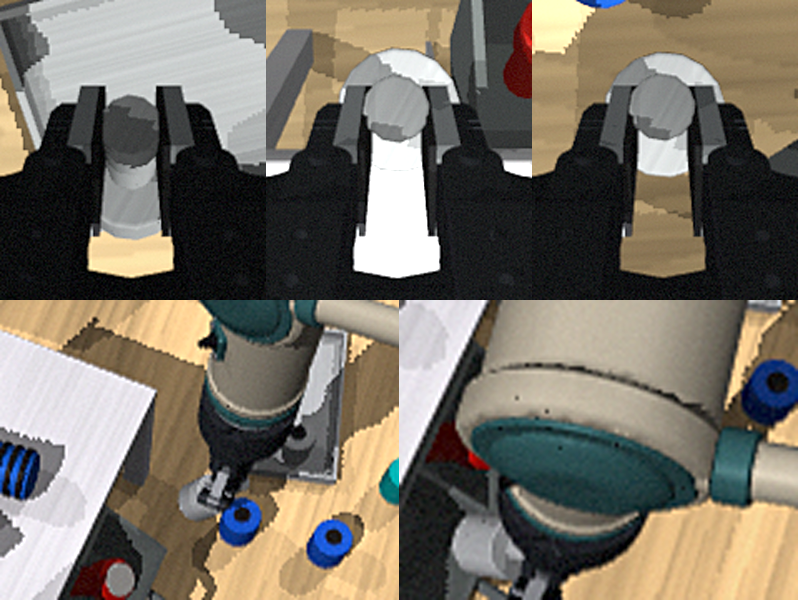

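```bash
python3 - <<'E'
from h import *
d=np.load("pics/w13.npy",allow_pickle=True).item();K,R,o=cam(d,d["s"])
Ki=np.linalg.inv(K)
f=lambda u,v,z:o+R@(Ki@[u,v,1]*z)
print(d["s"]["position"])
for z1,z2 in((.139,.183),(.139,.19)):
    a=f(283,264,z1);b=f(282.5,268,z2);print(a-d["s"]["position"],b-d["s"]["position"],np.linalg.norm(a-b),"tilt vec",(a-b)/np.linalg.norm(a-b))
E
```

```text
[ 0.46728038 -0.08737488  0.16369012]
[-0.01034363 -0.00046627  0.01416104] [ 0.01000275 -0.00208214 -0.0258568 ] 0.04492230194487007 tilt vec [-0.45292377  0.03597039  0.89082332]
[-0.01034363 -0.00046627  0.01416104] [ 0.01298741 -0.00229007 -0.03229348] 0.05201620176766448 tilt vec [-0.448534    0.03506217  0.89307776]
```

Request:
{"api": "step_arm", "payload": {
  "increments": [
    {"grip":0.1,"delta_pos":[0,0.006,0.02],"twist":0},
    {"grip":0.1,"delta_pos":[0,0.007,0.025],"twist":0},
    {"grip":0.1,"delta_pos":[0,0.008,0.023],"twist":0},
    {"grip":0.1,"delta_pos":[0.02,0,0],"twist":0},
    {"grip":0.1,"delta_pos":[0.02,0,0],"twist":0},
    {"grip":0.1,"delta_pos":[0.01,0,0],"twist":0},
    {"grip":0.1,"delta_pos":[0,0,0],"twist":0}
  ]
}}

```text
clock: 19.58
position: [0.5188, -0.0665, 0.2349]
ee_rot: [0.707, 0.021, 0.707, -0.022]
contact_force: [-4.5, -0.6, 5.8]
width: 0.0133
```

Request:
{"api": "step_arm", "payload": {
  "increments": [
    {"grip":0.1,"delta_pos":[0.006,0,0.0045],"twist":0},
    {"grip":0.1,"delta_pos":[0.0062,0,0.004],"twist":0},
    {"grip":0.1,"delta_pos":[0.0065,0,0.0032],"twist":0},
    {"grip":0.1,"delta_pos":[0.005,0,0.0025],"twist":0},
    {"grip":0.1,"delta_pos":[0,0,0],"twist":0}
  ]
}}

```text
clock: 20.0
position: [0.5423, -0.0662, 0.2474]
ee_rot: [0.707, 0.022, 0.707, -0.022]
contact_force: [-4.1, 0.4, 3.7]
width: 0.0139
```

```bash
python3 snap.py wrist w14; cat > tilt.py <<'E'
import sys
from h import *
np.set_printoptions(linewidth=220)
d=np.load(f"pics/{sys.argv[1]}.npy",allow_pickle=True).item();g=cv2.cvtColor(d["img"],cv2.COLOR_RGB2GRAY)
for c in(276,284,292): print(c,g[190:380:3,c])
for r in(225,240,255,270,285): print(r,g[r,240:330:2])
E
python3 tilt.py w14
```

```text
20.0 [ 0.5423 -0.0662  0.2474] [-0.2487  0.2238  1.5373 -0.0002  1.3803 -1.7572] 0.013884785061680843 [-4.1122  0.3561  3.6767]
276 [112 107 111 114 116 113 126 123 102  84  79  79  88  89 110 150 151 120 100  94 104 103 105 106 105 106 106 106 109  79  81 132 167 170 169 165 162 164 197 201 199 201 203 201 198 202 201 200 204 203 202 199 205 203
 202 203 199 197 201  12  12   2   8  17]
284 [111 109 113 114 114 112 123 124 119  92  79  88  89  92 147 152 152 153 137 100 102 102 103 102 103 108 103 104 107  76  79  68 166 167 169 168 167 167 163 201 199 201 203 201 199 202 201 202 204 203 202 199 205 204
 203 203 200 199 205   0   8  16  16  11]
292 [112 112 112 114 113 116 125 123 115 107  88  86  88  90 129 153 154 154 157  94 102  98 100 102 103 106 101 106 106 109 102 146 138 164 165 164 167 165 198 201 197 200 205 201 199 203 202 207 209 208 207 200 207 204
 204 204 201 200 168  13  12  14  16  11]
225 [ 94  88 103  79  80  81  81  80  79  80  84  84  85  82  82  83  87  85  85  85  85  86  88  89  87  87  88  87  89  79  10  90  74  70   4   4  11   5  26  50  48  47  48  47  59]
240 [ 96  98  98  97  97  97  97  95  95  97  83  95 100 100 102 101  96 119 160 161 154 154 152 155 152 153 153 154 153 154 154 162 163 155 130  56  66  40  29  33  29  36  50  42  34]
255 [ 75  74  74  74  70 115  87  59  59  62  61  64  19 100  96 102 105 104 106 105 105 102 102 101 102 103  98 102 101 100  56  12  54  49  52  48  50  83 142 125  54  54  58  54  59]
270 [ 20  15  18  17  26  64  62  63  62  60  65  17   2  82 104 109 105 106 105 106 108 106 103 107 107 103 105 106 105 103  98   3  20  66  59  62  62  63  65  30  12  11   6  15  16]
285 [ 22  15  14  56  48  49  48  48  51  55  17  10   9   7  56 171 164 166 168 173 174 164 154 167 174 171 146 140 146  70   3   7  16  15  64  61  59  60  60  64  66  12  16  16  12]
```

Request:
{"api": "step_arm", "payload": {
  "increments": [
    {"grip":0.1,"delta_pos":[-0.015,0,0.004],"twist":0},
    {"grip":0.1,"delta_pos":[-0.025,0,0],"twist":0},
    {"grip":0.1,"delta_pos":[-0.002,0,-0.02],"twist":0},
    {"grip":0.1,"delta_pos":[0,0,-0.007],"twist":0},
    {"grip":0.1,"delta_pos":[0.018,0,0],"twist":0},
    {"grip":0.1,"delta_pos":[0.006,0,0.001],"twist":0},
    {"grip":0.1,"delta_pos":[0.006,0,0.002],"twist":0},
    {"grip":0.1,"delta_pos":[0.006,0,0.002],"twist":0},
    {"grip":0.1,"delta_pos":[0.005,0,0.002],"twist":0},
    {"grip":0.1,"delta_pos":[0,0,0],"twist":0}
  ]
}}

```text
clock: 20.88
position: [0.5422, -0.0663, 0.2308]
ee_rot: [0.707, 0.022, 0.706, -0.022]
contact_force: [-2.1, -0.3, -3.4]
width: 0.0135
```

```bash
python3 snap.py wrist w15; python3 tilt.py w15
```

```text
20.8833 [ 0.5422 -0.0663  0.2308] [-0.249   0.2318  1.568  -0.      1.3397 -1.7577] 0.013545484718719147 [-2.0557 -0.2631 -3.3879]
276 [115 115 111 100  56 156 174 174 175 133 179 102 105  65  65  63  63  61  70 116 115 114 114 112 109 107 109 107 107  88  72 212 204 208 207 203 206 209 207 205 207 208 208 207 201 204 206 206 204 201 205 204 203 207
 206 205 204 205 207   5  10  14  10  17]
284 [114 114 115  62  46 169 175 173 175 175 174 182  78  53  54  53  57  53 106 113 110 109 109 106 111 111 106 105 108 107 105 201 204 209 206 203 206 209 208 207 207 208 207 208 202 204 206 208 205 202 205 205 204 208
 206 205 205 205 211   0  11  13  16  10]
292 [114 115 113  80  45 165 175 175 174 174 173 175 178  73  57  54  49  50  42 114 113 107 107 109 108 107 106 105 107 107 151 208 204 209 206 204 205 209 208 208 208 210 209 208 202 204 205 208 203 202 206 205 204 209
 206 207 205 207 173   8  16  15  15  21]
225 [ 69  77  87  86  80 107 121 112 114 114 114 112 113 113 113 113 104 104 104 105 105  87 148 172 183 178 174 175 177 175 170 178 184 183 182 181 179 179 185 108  44  52  45  32  29]
240 [103 103 101 100 121 113 110 111 112 109 112 113 112 115  97  70  68  64  62  60  58  56  54  51  51  50  52  46  62  87 169 159 157 157 160 156 157 158 154 164 178  24  52  30  29]
255 [100 100  96  97  95  97  96  62  62  65  65  62  84 105 101 111 115 114 113 110 109 109 108 109 112 109 105 110 109 106 102  39  51  53  52  50  49  99 197  12  31  32  29  30  32]
270 [ 13  17  17  16  31  66  64  62  66  62  66  22  45 105 101 112 109 108 107 107 111 106 105 109 110 105 105 107 108 105 108  84  14  63  58  61  66  62  64  33   9  13  17  11   9]
285 [ 20  20  11  61  51  52  52  56  58  67  22  16   7  11  78 213 202 203 203 203 204 204 205 205 205 204 205 205 210 110   4  16  10  15  67  61  62  61  64  65  66   5  15  18   9]
```

```bash
python3 - <<'E'
from h import *
for n in("w13","w15"):
    d=np.load(f"pics/{n}.npy",allow_pickle=True).item();M=d["mount"];K,R,o=cam(d,d["s"])
    q=np.linalg.inv(K)@[284,263,1]*.139; top=M[:3,:3]@q+M[:3,3]
    px=lambda t:(lambda q:(q[1]/q[2]).round(0))(K@(M[:3,:3].T@(t-M[:3,3])))
    for th in(.5,.4,.3,.2,.1,0,-.1,-.2):
        ax=np.array([-np.cos(th),0,-np.sin(th)]);pr=np.array([-np.sin(th),0,np.cos(th)]);sh=top-ax*.048
        print(n,th,"disc",px(top-pr*.008),px(top+pr*.008),"shoulder front",px(sh-pr*.02),"rear",px(sh+pr*.02),"shank foot",px(sh-pr*.008))
E
```

```text
w13 0.5 disc 244.0 283.0 shoulder front 234.0 rear 307.0 shank foot 255.0
w13 0.4 disc 244.0 283.0 shoulder front 225.0 rear 298.0 shank foot 247.0
w13 0.3 disc 244.0 282.0 shoulder front 217.0 rear 288.0 shank foot 238.0
w13 0.2 disc 244.0 282.0 shoulder front 208.0 rear 279.0 shank foot 230.0
w13 0.1 disc 244.0 281.0 shoulder front 200.0 rear 270.0 shank foot 221.0
w13 0 disc 245.0 281.0 shoulder front 192.0 rear 260.0 shank foot 213.0
w13 -0.1 disc 246.0 280.0 shoulder front 184.0 rear 251.0 shank foot 205.0
w13 -0.2 disc 247.0 278.0 shoulder front 176.0 rear 242.0 shank foot 198.0
w15 0.5 disc 244.0 283.0 shoulder front 234.0 rear 307.0 shank foot 255.0
w15 0.4 disc 244.0 283.0 shoulder front 225.0 rear 298.0 shank foot 247.0
w15 0.3 disc 244.0 282.0 shoulder front 217.0 rear 288.0 shank foot 238.0
w15 0.2 disc 244.0 282.0 shoulder front 208.0 rear 279.0 shank foot 230.0
w15 0.1 disc 244.0 281.0 shoulder front 200.0 rear 270.0 shank foot 221.0
w15 0 disc 245.0 281.0 shoulder front 192.0 rear 260.0 shank foot 213.0
w15 -0.1 disc 246.0 280.0 shoulder front 184.0 rear 251.0 shank foot 205.0
w15 -0.2 disc 247.0 278.0 shoulder front 176.0 rear 242.0 shank foot 198.0
```

Request:
{"api": "step_arm", "payload": {
  "increments": [
    {"grip":0.1,"delta_pos":[-0.015,0,0],"twist":0},
    {"grip":0.1,"delta_pos":[-0.02,-0.01,0],"twist":0},
    {"grip":0.1,"delta_pos":[-0.02,-0.02,0],"twist":0},
    {"grip":0.1,"delta_pos":[-0.016,-0.028,0],"twist":0},
    {"grip":0.1,"delta_pos":[-0.014,-0.033,0],"twist":0},
    {"grip":0.1,"delta_pos":[-0.014,-0.033,0],"twist":0},
    {"grip":0.1,"delta_pos":[0,-0.033,0],"twist":0},
    {"grip":0.1,"delta_pos":[0,-0.033,0],"twist":0},
    {"grip":0.1,"delta_pos":[0,-0.033,0],"twist":0},
    {"grip":0.1,"delta_pos":[0,-0.02,0],"twist":0}
  ]
}}

```text
clock: 21.77
position: [0.4431, -0.3136, 0.2314]
ee_rot: [0.709, 0.021, 0.705, -0.024]
contact_force: [0.2, 0.6, -2.9]
width: 0.0134
```

Request:
{"api": "step_arm", "payload": {
  "increments": [
    {"grip":0.1,"delta_pos":[0,-0.012,-0.02],"twist":0},
    {"grip":0.1,"delta_pos":[0,0,-0.03],"twist":0},
    {"grip":0.1,"delta_pos":[0,0,-0.03],"twist":0},
    {"grip":0.1,"delta_pos":[0,0,-0.025],"twist":0},
    {"grip":0.1,"delta_pos":[0,0,-0.015],"twist":0},
    {"grip":0.1,"delta_pos":[0,0,-0.01],"twist":0},
    {"grip":0.1,"delta_pos":[0,0,-0.006],"twist":0},
    {"grip":0.1,"delta_pos":[0,0,0],"twist":0}
  ]
}}

```text
clock: 22.43
position: [0.4421, -0.3212, 0.0939]
ee_rot: [0.707, 0.022, 0.707, -0.022]
contact_force: [-0.9, 0.2, -2.7]
width: 0.0138
```

Request:
{"api": "step_arm", "payload": {
  "increments": [
    {"grip":0.1,"delta_pos":[0,0,-0.004],"twist":0},
    {"grip":0.1,"delta_pos":[0,0,-0.004],"twist":0},
    {"grip":0.1,"delta_pos":[0,0,-0.002],"twist":0},
    {"grip":0.1,"delta_pos":[0,0,-0.002],"twist":0},
    {"grip":0.1,"delta_pos":[0,0,0],"twist":0}
  ]
}}

```text
clock: 22.85
position: [0.4417, -0.3209, 0.0823]
ee_rot: [0.707, 0.022, 0.707, -0.022]
contact_force: [-0.5, 0.1, -2.4]
width: 0.0138
```

Request:
{"api": "step_arm", "payload": {
  "increments": [
    {"grip":0.1,"delta_pos":[0,0,-0.002],"twist":0},
    {"grip":0.1,"delta_pos":[0,0,-0.002],"twist":0},
    {"grip":0.1,"delta_pos":[0,0,-0.001],"twist":0},
    {"grip":0.1,"delta_pos":[0,0,0],"twist":0}
  ]
}}

```text
clock: 23.18
position: [0.4415, -0.3208, 0.0771]
ee_rot: [0.707, 0.022, 0.707, -0.022]
contact_force: [-0.1, -0.8, -2.5]
width: 0.0136
```

Request:
{"api": "step_arm", "payload": {
  "increments": [
    {"grip":0.1,"delta_pos":[0,0,-0.0015],"twist":0},
    {"grip":0.1,"delta_pos":[0,0,-0.0015],"twist":0},
    {"grip":0.1,"delta_pos":[0,0,-0.0015],"twist":0},
    {"grip":0.1,"delta_pos":[0,0,0],"twist":0}
  ]
}}

```text
clock: 23.52
position: [0.4414, -0.3208, 0.0724]
ee_rot: [0.707, 0.022, 0.707, -0.022]
contact_force: [0.2, 0.4, -2.2]
width: 0.0138
```

Request:
{"api": "step_arm", "payload": {
  "increments": [
    {"grip":0.1,"delta_pos":[0,0,-0.0015],"twist":0},
    {"grip":0.1,"delta_pos":[0,0,-0.0015],"twist":0},
    {"grip":0.1,"delta_pos":[0,0,0],"twist":0}
  ]
}}

```text
clock: 23.77
position: [0.4415, -0.3208, 0.0695]
ee_rot: [0.707, 0.022, 0.707, -0.022]
contact_force: [-0.3, -0.7, -2.7]
width: 0.0134
```

Request:
{"api": "step_arm", "payload": {
  "increments": [
    {"grip":0.1,"delta_pos":[0,0,-0.0015],"twist":0},
    {"grip":0.1,"delta_pos":[0,0,-0.001],"twist":0},
    {"grip":0.1,"delta_pos":[0,0,0],"twist":0}
  ]
}}

```text
clock: 24.02
position: [0.4422, -0.3213, 0.068]
ee_rot: [0.707, 0.022, 0.706, -0.022]
contact_force: [-0.1, -0.1, 1.6]
width: 0.0135
```

Request:
{"api": "step_arm", "payload": {
  "increments": [
    {"grip":0.1,"delta_pos":[0,0,-0.0015],"twist":0},
    {"grip":0.1,"delta_pos":[0,0,-0.001],"twist":0},
    {"grip":0.1,"delta_pos":[0,0,0],"twist":0},
    {"grip":0.1,"delta_pos":[0,0,0],"twist":0}
  ]
}}

```text
clock: 24.35
position: [0.4435, -0.3221, 0.0676]
ee_rot: [0.708, 0.021, 0.705, -0.023]
contact_force: [0.0, 2.6, 13.6]
width: 0.014
```

```bash
python3 snap.py wrist w16; python3 tilt.py w16
```

```text
24.35 [ 0.4435 -0.3221  0.0676] [-0.7556  0.3756  1.8045  0.0009  0.9561 -2.2645] 0.014040037972045028 [ 0.0435  2.6297 13.5746]
276 [104  71  68  71  51  75 135 135 137 140 105  80  81  60  47  47  45  42  82  88  89  89  89  85  83  83  80  82  83  67  64 144 146 146 148 145 145 146 144 146 130 135 145  67  68  50  49  50  57 145 150 158 158 158
 155 151 153 151 158   3   6   0   9   6]
284 [138  57  69  72  35 122 139 138 137 139 136 137  61  37  39  43  38  37  87  86  86  85  83  82  85  81  79  81  82  84  79 141 147 148 146 144 146 147 142 130 131 135 103  70  62  52  49  45 151 143 154 158 156 156
 153 151 153 159 165   0  10   7  10   8]
292 [134 134 139  94  31  99 139 139 138 138 137 138 141  60  36  37  36  35  29  90  84  80  83  83  82  79  80  80  82  78 141 146 147 147 146 144 148 143 142 132 138 132  68  69  49  50  52 140 144 150 154 158 157 155
 152 150 154 163 128   0   5  11   5   8]
225 [ 84  83  85  84  84  79  93  91  86  87  86  87  87  87  87  85  87  78  79  78  87 105 101 148 146 141 139 138 141 141 138 136 142 149 147 146 143 144 142 125 129 125 123 125 125]
240 [142 144 148 140  73  90  86  84  86  83  83  84  86  86  84  49  47  46  45  42  37  35  38  35  33  33  30  36  53  49 111 126 123 121 121 125 120 122 125 117 141 119 130 129 128]
255 [143 143 141 143 144 137  68  45  46  50  44  44  88  76  75  79  87  88  88  86  84  84  82  83  87  79  81  83  84  82  72  31  39  36  37  38  32  66 128 153 122 129 129 128 128]
270 [10  9  4  8 19 50 46 48 48 45 47 15 52 76 75 73 82 82 81 82 86 78 80 84 82 79 81 80 82 79 82  9  4 52 47 46 47 45 44 17  6  9  2  6 12]
285 [ 12   7   4  38  35  39  37  37  40  37  11   5   6  12  46 153 147 146 146 146 145 147 149 147 147 146 146 146 152  70   4  11  12   8  50  41  42  47  44  45  48  10   9  10  10]
```

Request:
{"api": "step_arm", "payload": {
  "increments": [
    {"grip":0.1,"delta_pos":[0.0025,0,0],"twist":0},
    {"grip":0.1,"delta_pos":[0.0025,0,0],"twist":0},
    {"grip":0.1,"delta_pos":[0.0025,0,0],"twist":0},
    {"grip":0.1,"delta_pos":[0.0025,0,-0.0005],"twist":0},
    {"grip":0.1,"delta_pos":[0,0,0],"twist":0}
  ]
}}

```text
clock: 24.82
position: [0.4532, -0.322, 0.0658]
ee_rot: [0.708, 0.021, 0.706, -0.023]
contact_force: [-0.1, 0.3, 6.3]
width: 0.0126
```

```bash
python3 snap.py wrist w17; python3 tilt.py w17|sed -n 1,6p; python3 snap.py scene sc3; python3 - <<'E'
from h import *
# is the bin still tipped? bar pixels: predicted bar positions for theta in scene camera, grey level there vs start
d=np.load("pics/sc3.npy",allow_pickle=True).item();c=cam(d);g=cv2.cvtColor(d["img"],cv2.COLOR_RGB2GRAY).astype(int)
for th in(0,.3,.5,.62):
    sx=-(.08*np.cos(th)+.085*np.sin(th));z=.055+.085*np.cos(th)-.08*np.sin(th)
    print(th,[ (proj(c,(.593+sx+.054*sy,.059-.054*sx+sy,z)).round(),g[tuple(proj(c,(.593+sx+.054*sy,.059-.054*sx+sy,z)).round().astype(int)[::-1])]) for sy in(-.03,0,.03)])
E
```

```text
24.8167 [ 0.4532 -0.322   0.0658] [-0.743   0.3881  1.7883  0.0003  0.9612 -2.252 ] 0.012628905125359295 [-0.071   0.3283  6.2946]
276 [ 48  44 125 136 140 142 141 100  74  75  53  52  51  49  49  51  48  49  57  87  87  84  85  84  84  82  83  81  83  87  50 149 146 148 148 146 131 133 138 101  70  62  49  49  42 151 145 157 161 162 160 156 153 155
 154 163 165 165 159   0  12  10   6  11]
284 [ 39  41 136 140 140 138 141 138 139  92  44  45  44  44  44  42  41  45  87  83  84  82  81  79  84  83  79  83  84  83  64 147 147 150 145 138 133 140 135  70  71  48  51  51 140 147 154 156 160 159 158 156 155 157
 164 165 164 163 163   0   6   5  10  14]
292 [ 40  38 109 139 140 140 141 138 141 141 108  42  44  43  36  34  37  36  41  82  84  84  80  80  81  81  80  78  81  82 130 144 149 146 149 133 136  92  69  70  56  50  51  57 150 147 154 158 160 158 158 154 154 158
 165 164 166 163 129   5   8   5  10  12]
24.8667 [ 0.4531 -0.3219  0.0658] [-0.7431  0.388   1.7885  0.0004  0.9612 -2.252 ] 0.013084154873469693 [ 0.5372 -0.0193  5.0365]
0 [(array([284., 218.]), np.int64(88)), (array([276., 229.]), np.int64(89)), (array([268., 241.]), np.int64(80))]
0.3 [(array([292., 227.]), np.int64(100)), (array([285., 238.]), np.int64(96)), (array([277., 249.]), np.int64(95))]
0.5 [(array([295., 232.]), np.int64(93)), (array([288., 243.]), np.int64(102)), (array([280., 254.]), np.int64(94))]
0.62 [(array([296., 234.]), np.int64(115)), (array([289., 245.]), np.int64(109)), (array([282., 256.]), np.int64(93))]
```

Request:
{"api": "step_arm", "payload": {
  "increments": [
    {"grip":0.1,"delta_pos":[0,0,0],"twist":0},
    {"grip":0.2,"delta_pos":[0,0,0],"twist":0},
    {"grip":0.25,"delta_pos":[0,0,0],"twist":0},
    {"grip":0.32,"delta_pos":[0,0,0],"twist":0},
    {"grip":0.35,"delta_pos":[0,0,0],"twist":0},
    {"grip":0.35,"delta_pos":[0,0,0],"twist":0}
  ]
}}

```text
clock: 25.42
position: [0.4515, -0.3208, 0.0641]
ee_rot: [0.707, 0.022, 0.707, -0.022]
contact_force: [0.3, 0.3, -0.3]
width: 0.0299
```

Request:
{"api": "step_arm", "payload": {
  "increments": [
    {"grip":0.35,"delta_pos":[0,0,0.01],"twist":0},
    {"grip":0.35,"delta_pos":[0,0,0.02],"twist":0},
    {"grip":0.35,"delta_pos":[0,0,0.03],"twist":0},
    {"grip":0.35,"delta_pos":[0,0,0.03],"twist":0},
    {"grip":0.35,"delta_pos":[-0.01,0,0.04],"twist":0},
    {"grip":0.35,"delta_pos":[-0.02,0,0.03],"twist":0},
    {"grip":0.35,"delta_pos":[-0.02,0,0],"twist":0},
    {"grip":0.35,"delta_pos":[0,0,0],"twist":0}
  ]
}}

```text
clock: 26.08
position: [0.3995, -0.3212, 0.2275]
ee_rot: [0.707, 0.021, 0.706, -0.024]
contact_force: [0.4, 0.1, -0.5]
width: 0.0297
```

```bash
python3 snap.py wrist w18; python3 - <<'E'
from h import *
np.set_printoptions(linewidth=250,precision=4,suppress=True)
d=np.load("pics/w18.npy",allow_pickle=True).item();c=cam(d,d["s"]);g=cv2.cvtColor(d["img"],cv2.COLOR_RGB2GRAY)
p=proj(c,(.445,-.322,.092));print("expected top px",p, "base",proj(c,(.445,-.322,.004)))
u,v=p.astype(int); x0=max(u-60,0);y0=max(v-70,0)
s=g[y0:y0+140,x0:x0+120]; print(x0,y0); print(cv2.resize(s,(30,35),interpolation=cv2.INTER_AREA))
E
```

```text
26.0833 [ 0.3995 -0.3212  0.2275] [-0.8119  0.1825  1.6417 -0.0016  1.3141 -2.3188] 0.0296772881015232 [ 0.4374  0.062  -0.5031]
expected top px [287.4291 251.3596] base [286.8251 221.9673]
227 181
[[ 62  71  90 ...  79  78  79]
 [130 135 131 ...  79  78  78]
 [104 115 122 ...  78  77  77]
 ...
 [  8   8   9 ...   9  11   9]
 [  9   9   9 ...   8   8   8]
 [  8   7   7 ...   8   8   7]]
```

```bash
python3 - <<'E'
from h import *
d=np.load("pics/w18.npy",allow_pickle=True).item();c=cam(d,d["s"]);g=cv2.cvtColor(d["img"],cv2.COLOR_RGB2GRAY)
for u in(280,287,294): print(u,g[170:300:2,u].tolist())
for v in(225,240,252): print(v,g[v,235:340:2].tolist())
for x in(.437,.445,.453): print(x,"top",proj(c,(x,-.322,.092)).round(),"r",8*334/ (np.linalg.inv(np.eye(3))@(c[1].T@(np.array((x,-.322,.092))-c[2])))[2]/1000,"shoulder",proj(c,(x,-.322,.044)).round(),"sh front",proj(c,(x-.02,-.322,.044)).round(),"base front",proj(c,(x-.02,-.322,.004)).round())
E
```

```text
280 [32, 142, 140, 109, 111, 108, 133, 128, 130, 131, 130, 131, 134, 131, 127, 136, 94, 64, 69, 45, 49, 46, 49, 70, 139, 135, 142, 69, 77, 69, 65, 52, 54, 52, 49, 49, 48, 45, 88, 139, 142, 145, 141, 139, 142, 139, 137, 141, 136, 130, 127, 135, 72, 66, 55, 45, 51, 142, 134, 145, 155, 154, 153, 149, 149]
287 [133, 132, 111, 111, 127, 134, 130, 132, 130, 133, 130, 133, 135, 128, 134, 130, 130, 137, 77, 43, 43, 41, 34, 128, 131, 130, 130, 132, 102, 38, 45, 44, 45, 45, 43, 41, 31, 144, 138, 138, 137, 141, 137, 140, 138, 139, 140, 139, 138, 126, 134, 60, 66, 59, 48, 35, 145, 133, 142, 147, 154, 152, 152, 147, 147]
294 [132, 114, 112, 127, 133, 131, 131, 131, 130, 132, 132, 134, 128, 135, 130, 128, 132, 131, 136, 58, 39, 39, 38, 59, 136, 133, 134, 134, 134, 134, 127, 101, 88, 82, 79, 75, 68, 64, 99, 133, 143, 141, 138, 141, 138, 141, 139, 139, 126, 132, 94, 65, 60, 49, 36, 138, 135, 139, 146, 150, 154, 154, 153, 148, 146]
225 [143, 92, 93, 117, 113, 127, 133, 116, 72, 77, 77, 76, 75, 76, 76, 77, 76, 54, 87, 81, 79, 78, 79, 68, 61, 115, 138, 135, 134, 135, 133, 139, 145, 143, 144, 106, 121, 
[... 211 characters left out ...]
 44, 44, 59, 107, 121, 122, 123, 129, 118, 120, 119, 119, 119, 119, 119, 119, 119, 119, 119, 121, 121, 120, 119, 122, 124, 124]
252 [69, 43, 49, 52, 77, 71, 35, 44, 120, 125, 121, 140, 136, 138, 136, 136, 134, 134, 135, 139, 140, 137, 132, 143, 140, 137, 141, 138, 136, 140, 134, 141, 140, 140, 142, 140, 139, 138, 138, 138, 143, 62, 65, 69, 75, 72, 75, 75, 71, 148, 130, 130, 128]
0.437 top [287. 243.] r 9.028300016968664 shoulder [287. 226.] sh front [285. 207.] base front [285. 198.]
0.445 top [287. 251.] r 8.963484531908541 shoulder [287. 234.] sh front [286. 215.] base front [286. 205.]
0.453 top [288. 260.] r 8.8995930529501 shoulder [288. 241.] sh front [286. 222.] base front [286. 212.]
```

Request:
{"api": "step_arm", "payload": {
  "increments": [
    {"grip":0.22,"delta_pos":[0.002,0.03,0],"twist":-7},
    {"grip":0.22,"delta_pos":[0.004,0.03,0],"twist":-7},
    {"grip":0.22,"delta_pos":[0.006,0.03,0],"twist":-7},
    {"grip":0.22,"delta_pos":[0.006,0.03,0],"twist":-7},
    {"grip":0.22,"delta_pos":[0.006,0.03,0],"twist":-7},
    {"grip":0.22,"delta_pos":[0.006,0.03,0],"twist":-7},
    {"grip":0.22,"delta_pos":[0.006,0.03,0],"twist":-7},
    {"grip":0.22,"delta_pos":[0.006,0.03,0],"twist":-7},
    {"grip":0.22,"delta_pos":[0.006,0.03,0],"twist":-7},
    {"grip":0.22,"delta_pos":[0.006,0.03,0],"twist":-7}
  ]
}}

```text
clock: 26.97
position: [0.4551, -0.0239, 0.2236]
ee_rot: [0.569, 0.419, 0.57, -0.419]
contact_force: [0.1, -0.7, -0.2]
width: 0.0186
```

Request:
{"api": "step_arm", "payload": {
  "increments": [
    {"grip":0.22,"delta_pos":[0.006,0.03,0],"twist":-7},
    {"grip":0.22,"delta_pos":[0.006,0.025,0],"twist":-7},
    {"grip":0.22,"delta_pos":[0.006,0.02,0],"twist":-6},
    {"grip":0.22,"delta_pos":[0.003,0.008,0],"twist":0},
    {"grip":0.22,"delta_pos":[0,0,0],"twist":0}
  ]
}}

```text
clock: 27.38
position: [0.4762, 0.0578, 0.2236]
ee_rot: [-0.491, -0.508, -0.492, 0.508]
contact_force: [0.2, 0.0, -0.7]
width: 0.0186
```

```bash
python3 snap.py wrist w19; python3 - <<'E'
from h import *
d=np.load("pics/w19.npy",allow_pickle=True).item();c=cam(d,d["s"]);g=cv2.cvtColor(d["img"],cv2.COLOR_RGB2GRAY)
print(d["s"]["ee_rot"])
for th in(.3,.5,.62):
    sx=-(.08*np.cos(th)+.085*np.sin(th));z=.055+.085*np.cos(th)-.08*np.sin(th)
    print(th,[proj(c,(.593+sx+.054*sy,.059-.054*sx+sy,z)).round().tolist() for sy in(0,.025,.045)])
p=proj(c,(.4787+.0014,.0652+.025,.0777)).astype(int)
for v in(p[1],p[1]-25): print(v,p[0]-60,g[v,p[0]-60:p[0]+60:2].tolist())
E
```

```text
27.3833 [0.4762 0.0578 0.2236] [-0.0248  0.1371  1.7086  0.0006  1.2967  0.0074] 0.018598711917329654 [ 0.2463  0.0365 -0.747 ]
[-0.49147502 -0.50794587 -0.49222351  0.50809381]
0.3 [[304.0, 198.0], [305.0, 166.0], [306.0, 139.0]]
0.5 [[291.0, 192.0], [292.0, 162.0], [292.0, 137.0]]
0.62 [[287.0, 189.0], [287.0, 160.0], [288.0, 136.0]]
160 227 [154, 155, 157, 158, 160, 157, 156, 151, 154, 156, 159, 161, 162, 163, 168, 170, 172, 172, 174, 178, 182, 176, 169, 169, 168, 162, 155, 167, 70, 84, 103, 110, 102, 82, 88, 88, 85, 83, 79, 81, 82, 86, 89, 81, 83, 81, 78, 86, 82, 86, 84, 88, 81, 80, 79, 80, 82, 80, 80, 82]
135 227 [155, 160, 161, 160, 159, 156, 153, 153, 155, 158, 160, 161, 162, 165, 167, 170, 170, 169, 173, 179, 179, 170, 170, 168, 164, 159, 158, 160, 151, 71, 96, 108, 92, 44, 44, 39, 38, 41, 42, 47, 49, 50, 52, 51, 55, 54, 57, 54, 54, 61, 88, 85, 84, 81, 80, 81, 81, 83, 82, 80]
```

Request:
{"api": "step_arm", "payload": {
  "increments": [
    {"grip":0.22,"delta_pos":[0,0.003,-0.03],"twist":0},
    {"grip":0.22,"delta_pos":[0,0,-0.03],"twist":0},
    {"grip":0.22,"delta_pos":[0,0,-0.03],"twist":0},
    {"grip":0.22,"delta_pos":[0,0,-0.025],"twist":0},
    {"grip":0.22,"delta_pos":[0,0,-0.018],"twist":0},
    {"grip":0.22,"delta_pos":[0,0,-0.012],"twist":0},
    {"grip":0.22,"delta_pos":[0,0,-0.008],"twist":0},
    {"grip":0.22,"delta_pos":[0,0,0],"twist":0}
  ]
}}

```text
clock: 28.1
position: [0.4752, 0.0578, 0.07]
ee_rot: [-0.49, -0.509, -0.491, 0.51]
contact_force: [0.8, 0.1, -0.7]
width: 0.0188
```

Request:
{"api": "step_arm", "payload": {
  "increments": [
    {"grip":0.05,"delta_pos":[0,0,0],"twist":0},
    {"grip":0.05,"delta_pos":[0,0,0],"twist":0},
    {"grip":0.05,"delta_pos":[0,0,0],"twist":0}
  ],
  "force": 20
}}

```text
clock: 28.35
position: [0.48, 0.0577, 0.0727]
ee_rot: [0.493, 0.511, 0.488, -0.508]
contact_force: [7.1, -2.7, -4.3]
width: 0.0095
```

Gripped. Follow the arc back, slightly beyond shut.

Request:
{"api": "step_arm", "payload": {
  "increments": [
    {"grip":0.05,"delta_pos":[0.0008,0,0.003],"twist":0},
    {"grip":0.05,"delta_pos":[0.0015,0,0.0056],"twist":0},
    {"grip":0.05,"delta_pos":[0.0015,0,0.0056],"twist":0},
    {"grip":0.05,"delta_pos":[0.0021,0,0.0055],"twist":0},
    {"grip":0.05,"delta_pos":[0.0021,0,0.0055],"twist":0},
    {"grip":0.05,"delta_pos":[0.0026,0,0.0052],"twist":0},
    {"grip":0.05,"delta_pos":[0.0026,0,0.0052],"twist":0},
    {"grip":0.05,"delta_pos":[0.0031,0,0.0049],"twist":0},
    {"grip":0.05,"delta_pos":[0.0031,0,0.0049],"twist":0},
    {"grip":0.05,"delta_pos":[0.0036,-0.0002,0.0046],"twist":0}
  ]
}}

```text
clock: 29.18
position: [0.5024, 0.0564, 0.1222]
ee_rot: [0.493, 0.51, 0.488, -0.508]
contact_force: [8.2, -5.1, -10.3]
width: 0.009
```

Request:
{"api": "step_arm", "payload": {
  "increments": [
    {"grip":0.05,"delta_pos":[0.0036,-0.0002,0.0046],"twist":0},
    {"grip":0.05,"delta_pos":[0.0041,-0.0002,0.0042],"twist":0},
    {"grip":0.05,"delta_pos":[0.0041,-0.0002,0.0042],"twist":0},
    {"grip":0.05,"delta_pos":[0.002,0,0.0015],"twist":0},
    {"grip":0.05,"delta_pos":[0,0,0],"twist":0}
  ]
}}

```text
clock: 29.6
position: [0.5139, 0.0557, 0.1355]
ee_rot: [-0.492, -0.509, -0.489, 0.51]
contact_force: [5.1, -4.9, -10.4]
width: 0.009
```

Request:
{"api": "step_arm", "payload": {
  "increments": [
    {"grip":0.05,"delta_pos":[0.002,0,0.002],"twist":0},
    {"grip":0.05,"delta_pos":[0.002,0,0.001],"twist":0},
    {"grip":0.05,"delta_pos":[0,0,0],"twist":0}
  ]
}}

```text
clock: 29.85
position: [0.5139, 0.0559, 0.1359]
ee_rot: [-0.49, -0.507, -0.491, 0.512]
contact_force: [2.5, -5.7, -18.2]
width: 0.0091
```

Request:
{"api": "step_arm", "payload": {
  "increments": [
    {"grip":0.25,"delta_pos":[0,0,0],"twist":0},
    {"grip":0.25,"delta_pos":[0,0,0],"twist":0},
    {"grip":0.3,"delta_pos":[0,0,0],"twist":0},
    {"grip":0.3,"delta_pos":[0,0,0.01],"twist":0},
    {"grip":0.3,"delta_pos":[0,0,0.02],"twist":0},
    {"grip":0.3,"delta_pos":[0,0,0.03],"twist":0},
    {"grip":0.3,"delta_pos":[0,0,0.03],"twist":0},
    {"grip":0.3,"delta_pos":[-0.02,0,0.02],"twist":0},
    {"grip":0.3,"delta_pos":[-0.03,0,0],"twist":0},
    {"grip":0.3,"delta_pos":[0,0,0],"twist":0}
  ]
}}

```text
clock: 30.68
position: [0.4622, 0.0587, 0.2519]
ee_rot: [0.491, 0.509, 0.491, -0.509]
contact_force: [-1.1, 0.4, -1.2]
width: 0.0258
```

```bash
python3 snap.py wrist w20; python3 - <<'E'
from h import *
d=np.load("pics/w20.npy",allow_pickle=True).item();c=cam(d,d["s"]);im=d["img"];g=cv2.cvtColor(im,cv2.COLOR_RGB2GRAY)
for th in(0,.06,.1,.3):
    sx=-(.08*np.cos(th)+.085*np.sin(th));z=.055+.085*np.cos(th)-.08*np.sin(th)
    print(th,[proj(c,(.593+sx+.054*sy,.059-.054*sx+sy,z)).round(1).tolist() for sy in(0,.025,.04)])
for sy in(.025,.04):
    p=proj(c,(.513+.054*sy,.0635+sy,.14)).astype(int); print(p[1],p[0]-40,g[p[1],p[0]-40:p[0]+40].tolist())
h=cv2.cvtColor(im,cv2.COLOR_RGB2HSV);m=((h[...,1]>150)&((h[...,0]<8)|(h[...,0]>172))&(h[...,2]>60)).astype(np.uint8)
print("red",m.sum(),cv2.connectedComponentsWithStats(m)[2:][0:2])
E
```

```text
30.6833 [0.4622 0.0587 0.2519] [-0.0233  0.0976  1.6838  0.0002  1.3597  0.0139] 0.025772914837416196 [-1.0643  0.3871 -1.2345]
0 [[349.0, 198.9], [351.2, 166.8], [352.7, 146.7]]
0.06 [[341.5, 197.3], [343.6, 165.8], [344.8, 146.1]]
0.1 [[336.9, 196.3], [338.8, 165.2], [340.0, 145.7]]
0.3 [[317.8, 191.1], [319.1, 161.9], [319.9, 143.7]]
166 311 [141, 139, 138, 137, 136, 137, 136, 138, 144, 149, 148, 149, 149, 149, 150, 125, 67, 70, 75, 73, 75, 74, 71, 70, 74, 74, 74, 76, 78, 75, 77, 77, 76, 74, 71, 42, 42, 63, 73, 79, 90, 96, 101, 104, 107, 109, 104, 92, 79, 78, 79, 79, 78, 80, 78, 77, 78, 79, 62, 23, 28, 30, 28, 26, 32, 23, 19, 23, 17, 22, 26, 28, 33, 26, 26, 29, 27, 27, 27, 28]
146 312 [140, 137, 137, 136, 135, 136, 140, 145, 149, 149, 148, 147, 148, 150, 137, 65, 72, 75, 73, 73, 71, 72, 73, 74, 74, 73, 74, 74, 77, 77, 77, 75, 73, 73, 75, 68, 29, 50, 67, 77, 85, 91, 98, 102, 106, 109, 109, 99, 85, 66, 82, 80, 79, 80, 78, 75, 74, 77, 79, 62, 17, 23, 25, 19, 24, 29, 25, 28, 28, 27, 28, 29, 27, 30, 26, 28, 28, 27, 28, 27]
red 115 (array([[     0,      0,    560,    420, 235085],
       [   407,    231,     10,     16,     50],
       [   423,    230,      2,      1,      2],
       [   404,    259,     21,     15,     63]], dtype=int32), array([[279.43573176, 209.47830785],
       [411.22      , 236.72      ],
       [423.5       , 230.        ],
       [410.20634921, 268.19047619]]))
```

```bash
python3 snap.py scene sc4 side sd4; python3 - <<'E'
from h import *
for a,b in(("scene0","sc4"),("side0","sd4")):
    A=np.load(f"pics/{a}.npy",allow_pickle=True).item();B=np.load(f"pics/{b}.npy",allow_pickle=True).item();c=cam(A)
    D=np.abs(A["img"].astype(int)-B["img"]).max(2)
    for n,X in dict(nut=(.4145,-.226,.03),grease=(.427,.313,.05),brush=(.62,-.06,.2),spray=(.69,.17,.27),socket=(.445,-.322,.06)).items():
        u,v=proj(c,X).astype(int);s=D[max(v-22,0):v+22,max(u-22,0):u+22];print(b,n,(u,v),"changed px",(s>35).mean().round(3))
B=np.load("pics/sc4.npy",allow_pickle=True).item();c=cam(B)
print("socket top/base px",proj(c,(.445,-.322,.092)),proj(c,(.445,-.322,.004)))
g=cv2.cvtColor(B["img"],cv2.COLOR_RGB2GRAY);np.set_printoptions(linewidth=200);u,v=proj(c,(.445,-.322,.05)).astype(int);print(u,v);print(g[v-18:v+20:2,u-18:u+18:2].tolist())
E
```

```text
30.7833 [0.466  0.0585 0.2508] [-0.0236  0.1023  1.6811  0.0002  1.3545  0.014 ] 0.02555358659927677 [-0.5692  0.1479 -0.3115]
sc4 nut (np.int64(368), np.int64(165)) changed px 0.182
sc4 grease (np.int64(251), np.int64(357)) changed px 0.159
sc4 brush (np.int64(262), np.int64(148)) changed px 0.476
sc4 spray (np.int64(164), np.int64(210)) changed px 0.0
sc4 socket (np.int64(377), np.int64(124)) changed px 0.54
sd4 nut (np.int64(358), np.int64(154)) changed px 0.639
sd4 grease (np.int64(286), np.int64(349)) changed px 0.008
sd4 brush (np.int64(263), np.int64(155)) changed px 0.003
sd4 spray (np.int64(184), np.int64(229)) changed px 0.0
sd4 socket (np.int64(359), np.int64(116)) changed px 0.559
socket top/base px [380.51966416 118.19082957] [373.11393795 135.35296054]
376 126
[[104, 97, 87, 101, 130, 134, 87, 92, 101, 105, 99, 106, 184, 182, 179, 179, 177, 173], [99, 92, 86, 66, 143, 63, 73, 82, 84, 91, 69, 152, 190, 192, 189, 185, 182, 181], [97, 92, 82, 63, 107, 62, 72, 73, 78, 83, 58, 167, 170, 177, 186, 190, 190, 188], [92, 86, 73, 64, 44, 64, 67, 71, 74, 69, 78, 144, 153, 159, 167
[... 618 characters left out ...]
70, 169, 175, 99, 159, 148, 148, 119, 121, 174, 170, 91, 98, 96, 128, 172], [171, 168, 167, 173, 145, 116, 102, 146, 158, 185, 166, 166, 140, 92, 96, 88, 184, 173], [171, 167, 153, 145, 124, 120, 113, 114, 147, 166, 165, 102, 65, 95, 92, 151, 174, 174], [141, 144, 143, 148, 136, 114, 111, 109, 96, 88, 75, 52, 80, 93, 176, 176, 170, 168], [143, 144, 144, 143, 142, 115, 108, 102, 92, 79, 60, 79, 143, 167, 164, 158, 175, 142], [145, 143, 148, 144, 147, 146, 108, 98, 81, 60, 114, 168, 163, 160, 163, 161, 161, 136], [144, 144, 147, 142, 147, 149, 142, 139, 129, 155, 160, 162, 165, 163, 161, 159, 156, 136], [142, 143, 143, 143, 146, 144, 148, 156, 179, 155, 156, 162, 164, 165, 164, 163, 155, 122]]
```

```bash
python3 -c "
from rig import manip
print(manip.sign_off())"
```

```text
the job is handed in; nothing more can be done
None
```

The job is handed in at about 31 s on the robot's clock. The socket stands on the tray and the bin is shut. The hand-in gave no verdict, so this rests on my own measurements.

**What I did**
- **Tipping:** I tipped the bin by its bar. It swung back to about 0.1 rad when I withdrew the fingers, so I pressed it down again from above to about 0.62 rad. I did not check whether the first pull already counted as tipped.
- **Lifting:** I gripped the shank inside the pocket and lifted the socket out. It hung tilted by about 0.6 rad.
- **Straightening:** The socket did not swing upright when I loosened the grip. I nudged its broad end against the shelf board's front edge until the tilt was about 0.15 rad. One of those nudges slipped off and did nothing.
- **Placing and shutting:** I set it down on the tray under force feedback, righted it to about 0.03 rad while still holding it, released it, and moved the bar back along its arc until the bin was shut.

**Last checks**
- **Socket:** it stands upright within about 0.02 rad, at about (0, -42) mm in the tray's frame.
- **Bin and gauge:** the bar sits where it should at 0 rad, and red from the gauge still shows in the bin.
- **Bystanders:** the can, spray bottle and brush are unchanged in the side view. In the scene view, the brush (48 % of pixels) and the can (16 %) show changes. I put that down to the arm and its shadow but did not confirm it.
- **Other socket in the tray:** not confirmed. Its pixels changed in both last pictures (18 % and 64 %), probably from the arm covering it, but I never brought the gripper or socket down near it.

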